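# Find, park and clamp the slide carriage of a positioning stand

## Robot

A 7-joint arm with a two-finger parallel gripper is mounted at the origin on the work surface. World frame = base frame: x ahead of the robot, y to its left, z up, the work surface at z = 0. Lengths are in m, angles in rad, forces in N, time in s.
With the tool pointing down it reaches from about 0.425 to 0.925 m from the base axis. Payload 6.8 kg.
Tool frame: the origin (TCP) lies midway between the tips of the shut fingers; the grasp point (between the pads) lies 19 mm behind it; z points along the fingers, y is the direction in which the jaws open and shut (so a half turn about z gives the same grasp; the last joint's range is limited). The gripper opens to 85 mm and grips with 20 to 120 N. Pads are 22 mm wide; open, the fingers measure 114 mm over their backs; the gripper's body (76 mm by 85 mm) begins 54 mm behind the grasp point. The pads swing forward as they close: fully open they stand 13 mm farther back than shut.
Start: joints at [-1.232, 0.477, 0.022, 1.555, -0.011, 1.109, -0.083], TCP at [0.292, 0.609, 0.231] pointing down, gripper open.
Joint ranges: [-2.96, 2.96], [-0.34, 2.1], [-1.41, 1.46], [0.24, 2.44], [-1.37, 4.51], [0.17, 1.92], [-2.96, 2.96]. Speed limits (rad/s): [2.39, 2.39, 3.14, 3.14, 3.14, 3.14, 3.14].

## Interface

Orientations are given as a rotation vector (axis times angle).
In Python, from bench import r gives the robot as it stands. The module is installed in compiled form; this text tells all that it offers.
- The arm moves only by the tool play_rows, never from a script. Its argument "plan" is a list of rows, each a list of 7 numbers: the shift along the world's x, y, z in mm, then the turn, a rotation vector about the world's x, y, z in rad, then the finger opening in mm, from 0 to 85.4. A call has 1 to 12 rows; each row is the pose to reach, as a shift and turn from the pose commanded when the call began; what a row does not reach only later rows make up. A row lasts 1/10 s, in which the tool goes at most 50 mm and 8.59 degrees, less where a joint would pass 70% of its speed; a pose out of reach is approached as far as the arm can. A call with a gripper value outside its range is refused whole. The fingers move at their own pace and stop on an object; "grip_force" is the grip in N (left out, the last holds). Time passes only in rows, so rows that repeat a pose let the fingers close. It gives the time, the measured TCP pose, the force and the opening at its end, in the units of the state.
- r.get_obs(): the state, without advancing time (a new reading comes with each control period).
- r.grab_frame(name): name is "scene" or "side" or "wrist"; returns a dict with "color" (480x640x3 uint8, blue, green, red), "z_map" (480x640 float32, m along the optical axis (not along the pixel's ray), 0 where there is no reading), "camera_matrix" (3x3 intrinsics, pixels), "R" (3x3) and "t" (3): a world point X has camera coordinates R X + t. Camera axes: x right, y down, z forward; pixel columns grow to the right and rows downward; lengths in m; the calibration is good to about 2 mm. A picture is of the moment at which its call begins.
- r.hand_in(): hands the job in, once; it reports no verdict.
The state is a dict: "clock": time; "joints": joint angles; "qvel": joint speeds; "tau": joint torques, N m; "tcp_pos": TCP position; "orientation": TCP orientation; "contact_force": force on the tool from outside, world axes, zero at the start; "moment": the same for the moment, N m; "grip_width": finger opening in m.
Only numpy, scipy, OpenCV 4.12 (cv2) and the standard library are available. Lean on these libraries where they do the work, as an engineer would, in place of code of your own. Each camera call takes 0.05 s, during which the arm holds its last target.

## Task

Take the spring-nosed locating pin from its rest, put its nose into the slot of the sloping cover plate near the clamp lever's end of the slot, and slide it along until it drops into the socket of the carriage hidden below; push the pin home until its flange lies on the plate. Then drag the carriage with the pin away from the lever, as far as it goes, let go of the pin and leave it standing home there, and only then throw the clamp lever fully over, towards the robot. Do not disturb the bottle, the dish or the box.

Things in the scene. Friction and masses are not known exactly. Their poses are not given: they have to be found in the camera images.
- cover_plate: Steel cover plate of the slide unit, 120 mm up the slope by 300 mm wide, sloping 30 degrees down away from the robot. Origin: middle of the slot on the top face, 72 mm above the table. x points up the slope (to the robot), y along the slot away from the lever, z square out of the plate. Open above; a deck 102 mm high lies on its robot side, 52 to 100 mm from the origin.
- slot_start (a point): Lever's end of the slot, on the top face; axes as the plate's. Slot: 120 mm long, 14 mm wide, bevelled to 22 mm at the top face. Its dark floor, 12 mm below the top face, is the hidden carriage. A 14 x 14 mm socket in the carriage, 30 mm deep, starts 30 to 75 mm along y from this end; where is not shown and must be felt.
- slot_stop (a point): Far end of the slot (away from the lever), on the top face; axes as the plate's. The carriage slides along the slot against 8 N of friction and stops when its socket's centre is 10 mm short of this end. The slot's floor stays closed elsewhere.
- column_top (a point): Top of the thin column (about 60 mm wide) on the deck on the plate's robot side, at the end away from the lever; a cross arm 165 mm above the table runs from it above the deck towards the lever's end. Obstacle.
- pin_head (a point): Centre of the pin's square aluminium head, 26 x 26 x 45 mm. z points along the pin away from the nose, x and y square to the flats. Below: 16 mm neck, then a flange 40 mm wide, 6 mm thick, its underside 38.5 mm below this point, then the round-ended 10 mm nose, 42 mm long. The nose springs in up to 16 mm (1.5 N to start, 5 N at the end). Pin 103 mm long, about 220 g, upright in its rest.
- pin_flange (a point): Centre of the underside of the pin's flange; axes as for the head.
- pin_tip (a point): End of the pin's spring nose (moves with the nose); axes as for the head.
- pin_rest: Grey plastic block 62 x 62 x 55 mm, fixed, with a 48 mm deep hole in its top in which the pin's nose hangs; the pin's flange rests on its top. Origin: centre of its underside.
- clamp (a joint): Clamp lever at the end of the slide unit. 0: leaning 0.5 rad down the plate's slope, away from the robot; 1.0: thrown fully over, leaning 0.5 rad the other way, to the robot. It stays where it is left; 1 to 2 N at the ball moves it.
- clamp_tip (a point): Centre of the black ball (26 mm across) at the end of the clamp lever. The lever is a 10 mm rod, 90 mm from its pivot to this point; the pivot is 32 mm above the table, 190 mm from the plate's slot centre along the plate's -y, level with it in the plan view, and its axis is parallel to the plate's y.
- bottle: Green bottle with a red cap, 66 mm across, 150 mm tall; bystander. Origin: centre of its underside.
- dish: Steel bowl, 80 mm across, 35 mm tall; bystander. Origin: centre of its underside.
- swab_box: Pale box 60 x 100 x 50 mm; bystander. Origin: centre of its underside.
Things that resemble listed ones, but are neither listed nor needed, are in the scene too. Leave any green or yellow look-alike of the part that bears pin_head alone.

How it is judged:
By the outcome, as a careful person would: the job done as asked, in the order asked, and still so for the second after the job is handed in, with the robot touching nothing.
It also fails if it takes over 69 s, if anything falls off the work surface, if the arm or the gripper's body presses on something with over 40 N, if the wrist force passes 120 N, or if a joint passes its speed limit or range.

## Working session

There is one attempt and no reset: what is moved stays moved. The work goes in short steps, Python scripts to look and compute and a tool call to move; the robot and the scene stay as the last step left them, time stands still between calls to the robot, and variables do not carry over. Pictures are saved under pics/ and viewed, and the job is handed in when it is done.

Besides the shell and the picture viewer there is one more tool, called as name([rows], argument=value, ...), one row to a line, values as JSON. play_rows: Moves the arm, as the interface text tells. Its arguments: {"type":"object","properties":{"plan":{"type":"array"},"grip_force":{"type":"number"}},"required":["plan"]}

```bash
mkdir -p pics; cat > h.py <<'E'
import numpy as np, cv2
from bench import r
from scipy.spatial.transform import Rotation as Ro
def grab(n,save=None):
    f=r.grab_frame(n)
    if save: cv2.imwrite('pics/'+save+'.png',f['color'])
    np.savez('last_%s.npz'%n,**f)
    return f
def pt(f,u,v,z=None):
    K=f['camera_matrix'];R=f['R'];t=np.ravel(f['t'])
    d=R.T@(np.linalg.inv(K)@np.array([u,v,1.]))
    c=-R.T@t
    if z is None:
        zz=f['z_map'][int(v),int(u)]
        return c+d*zz
    return c+d*(z-c[2])/d[2]
def proj(f,X):
    p=f['camera_matrix']@(f['R']@np.asarray(X)+np.ravel(f['t'])); return p[:2]/p[2]
E
python3 - <<'E'
from h import *
for n in ['scene','side','wrist']:
    f=grab(n,n+'0'); print(n,(-f['R'].T@np.ravel(f['t'])).round(3), f['R'].round(2).tolist(), f['camera_matrix'][0,0])
o=r.get_obs()
print({k:np.round(v,3) for k,v in o.items()})
E
```

```text
scene [1.389 0.933 0.926] [[-0.72, 0.7, -0.02], [0.37, 0.36, -0.85], [-0.59, -0.62, -0.52]] 531.1245784660704
side [0.386 1.272 0.944] [[-0.99, -0.12, 0.0], [-0.07, 0.53, -0.84], [0.1, -0.84, -0.54]] 608.0099780589769
wrist [0.219 0.643 0.372] [[0.43, 0.9, 0.0], [0.86, -0.41, 0.31], [0.28, -0.14, -0.95]] 398.74305298021824
{'clock': np.float64(0.15), 'joints': array([-1.232,  0.478,  0.022,  1.556, -0.012,  1.109, -0.083]), 'qvel': array([ 0.   , -0.002, -0.001, -0.003, -0.003,  0.001, -0.   ]), 'tau': array([ 2.0000e-03, -5.9692e+01,  1.6100e+00, -2.8149e+01,  1.3000e-02,
        6.0000e-03, -0.0000e+00]), 'tcp_pos': array([0.291, 0.608, 0.231]), 'orientation': array([-6.960e-01, -3.063e+00,  2.000e-03]), 'contact_force': array([0.647, 0.046, 0.306]), 'moment': array([-0.006,  0.008, -0.034]), 'grip_width': np.float64(0.086)}
```

View pics/scene0.png

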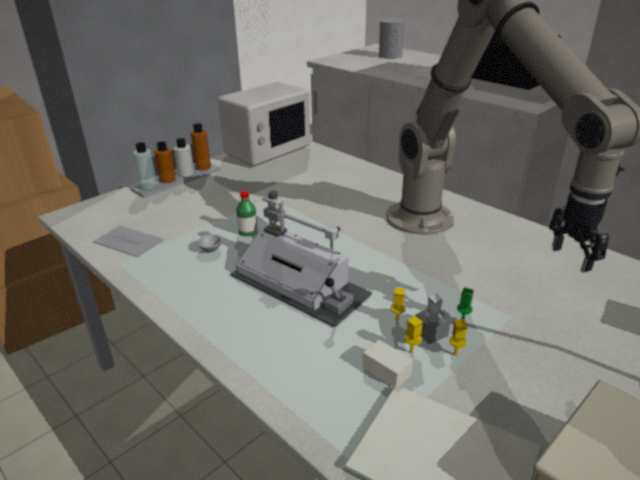

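View pics/side0.png

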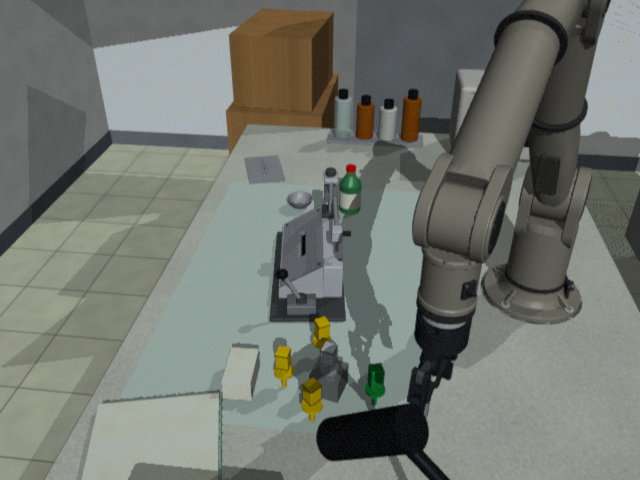

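View pics/wrist0.png

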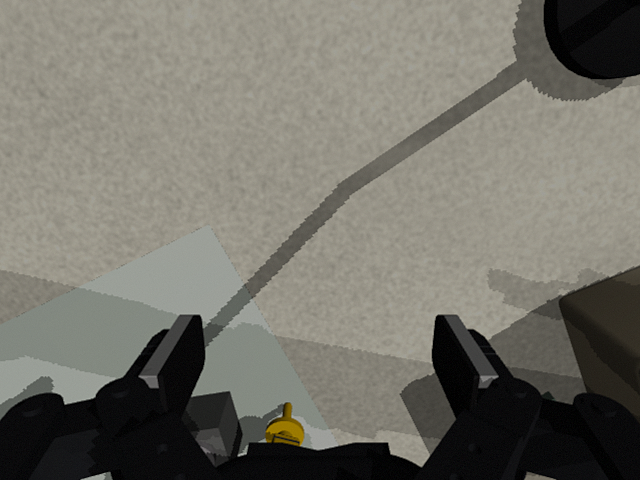

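Pin candidates in the scene view are yellow (399,300), (414,332), (459,334), green (466,300), and the grey-headed one standing in the grey block (434,310). The aluminium one in the grey block fits the description, so I'll check it with crops.

```bash
python3 - <<'E'
from h import *
s=dict(np.load('last_scene.npz'));d=dict(np.load('last_side.npz'))
a=cv2.resize(s['color'][270:370,370:490],None,fx=5,fy=5,interpolation=cv2.INTER_CUBIC)
cv2.imwrite('pics/cropA.png',a)
b=cv2.resize(s['color'][180:330,220:380],None,fx=5,fy=4*1.25*0+4,interpolation=cv2.INTER_CUBIC)
cv2.imwrite('pics/cropB.png',cv2.resize(s['color'][180:330,220:380],None,fx=4,fy=4,interpolation=cv2.INTER_CUBIC))
cv2.imwrite('pics/cropC.png',cv2.resize(d['color'][290:430,220:400],None,fx=4,fy=4,interpolation=cv2.INTER_CUBIC))
cv2.imwrite('pics/cropD.png',cv2.resize(d['color'][160:330,250:380],None,fx=3.5,fy=3.5,interpolation=cv2.INTER_CUBIC))
E
```

```text
(no output)
```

View pics/cropA.png

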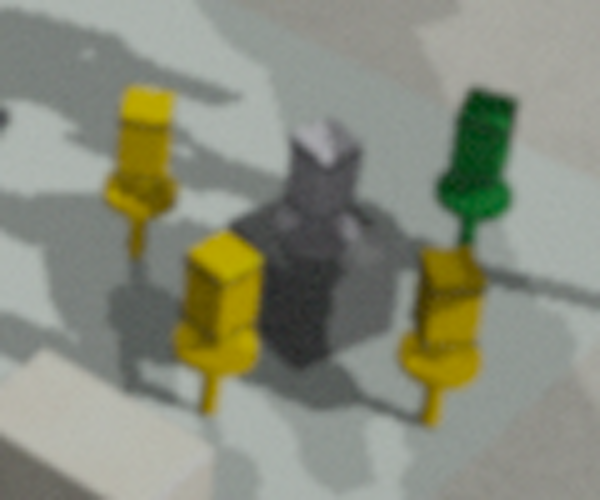

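View pics/cropB.png

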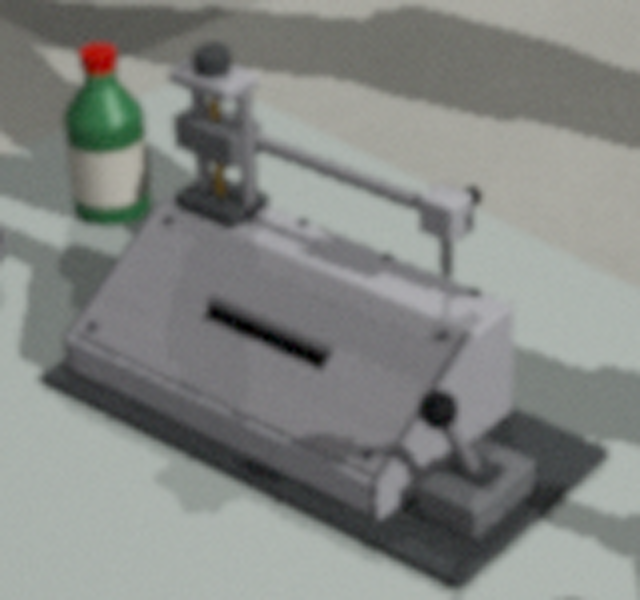

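View pics/cropC.png

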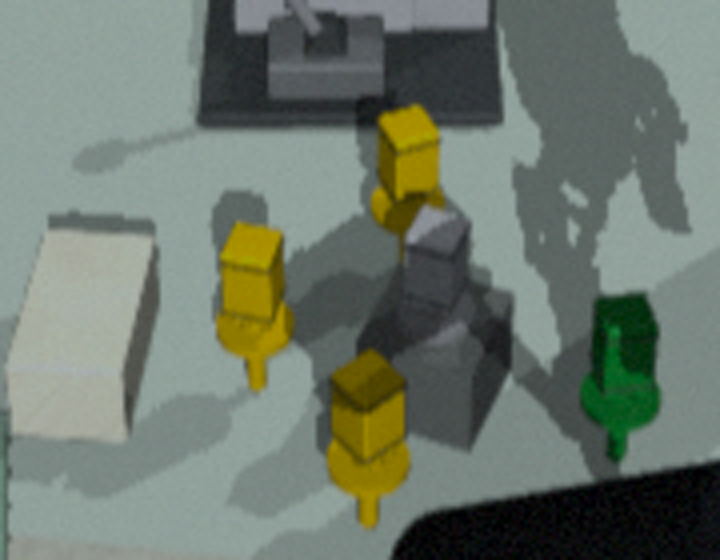

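View pics/cropD.png

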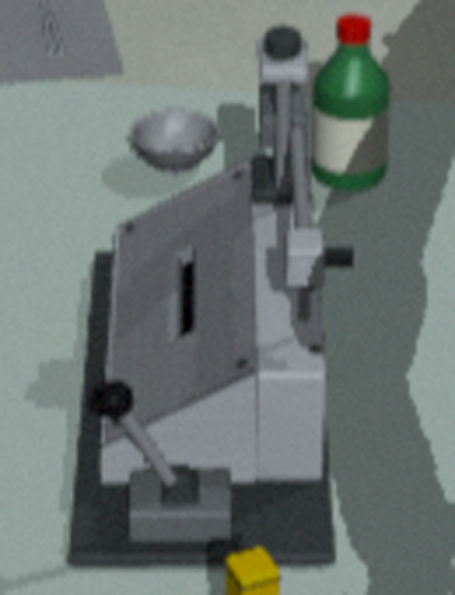

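The crops confirm it: the grey aluminium head stands in the grey block, with yellow and green look-alikes around it. Next I'll measure everything from depth and colour.

```bash
python3 - <<'E'
from h import *
S=dict(np.load('last_scene.npz'));D=dict(np.load('last_side.npz'))
def cloud(f):
    v,u=np.mgrid[0:480,0:640]; z=f['z_map']
    K=f['camera_matrix']
    P=np.stack([(u-K[0,2])/K[0,0]*z,(v-K[1,2])/K[1,1]*z,z],-1)
    W=(P-np.ravel(f['t']))@f['R']
    W[z==0]=np.nan
    return W
for n,f in (('scene',S),('side',D)):
    W=cloud(f); hsv=cv2.cvtColor(f['color'],cv2.COLOR_BGR2HSV)
    print(n,'table z',np.nanmedian(W[400:410,300:340,2]) )
    for nm,lo,hi in (('yellow',(20,150,60),(32,255,255)),('green',(50,120,40),(85,255,255)),('red',(0,180,80),(6,255,255))):
        m=cv2.inRange(hsv,lo,hi)
        k,l,st,c=cv2.connectedComponentsWithStats(m)
        for i in range(1,k):
            if st[i,4]>25:
                p=W[l==i]; p=p[~np.isnan(p[:,0])]
                top=p[p[:,2]>np.percentile(p[:,2],95)-.012]
                print(nm,c[i].round(),st[i,4],'med',np.median(p,0).round(3),'zmax',p[:,2].max().round(3),'topmed',np.median(top,0).round(3),'zmin',p[:,2].min().round(3))
    for nm,(u0,v0,u1,v1) in {'scene':{'pin':(424,290,447,320)},'side':{'pin':(318,338,340,370)}}[n].items():
        p=W[v0:v1,u0:u1].reshape(-1,3); s=hsv[v0:v1,u0:u1].reshape(-1,3)[:,1]
        q=p[(p[:,2]>.115)&(s<90)]
        print(nm,len(q),'zmax',np.nanmax(p[:,2]),'bounds',q.min(0).round(3),q.max(0).round(3),'mean',q.mean(0).round(3))
        t=q[q[:,2]>q[:,2].max()-.008]; print(len(t),t.mean(0).round(3)); print(cv2.minAreaRect((q[:,:2]*1000).astype(np.float32)))
    # plate
    m=(W[...,0]>.2)&(W[...,0]<1)&(W[...,1]>-.35)&(W[...,1]<.4)&(W[...,2]>.02)
    np.savez('cl_%s.npz'%n,W=W)
E
```

```text
scene table z 0.003049966113614918
yellow [398. 302.] 274 med [0.504 0.298 0.075] zmax 0.11 topmed [0.503 0.295 0.104] zmin 0.01
yellow [414. 332.] 409 med [0.57  0.397 0.077] zmax 0.108 topmed [0.567 0.395 0.104] zmin 0.005
yellow [459. 335.] 358 med [0.501 0.476 0.076] zmax 0.108 topmed [0.5   0.474 0.104] zmin 0.007
green [245. 210.] 138 med [ 0.505 -0.341  0.097] zmax 0.128 topmed [ 0.504 -0.349  0.114] zmin 0.08
green [465. 302.] 248 med [0.386 0.42  0.073] zmax 0.109 topmed [0.384 0.419 0.104] zmin 0.015
red [244. 194.] 42 med [ 0.49  -0.35   0.151] zmax 0.158 topmed [ 0.49  -0.351  0.152] zmin 0.139
pin 83 zmax 0.12280284187852902 bounds [0.456 0.369 0.115] [0.489 0.398 0.123] mean [0.473 0.384 0.118]
83 [0.473 0.384 0.118]
((472.5787658691406, 382.27264404296875), (29.207944869995117, 28.107118606567383), 73.8976821899414)
side table z 0.043249176722352796
yellow [321. 331.] 415 med [0.494 0.301 0.08 ] zmax 0.106 topmed [0.492 0.299 0.101] zmin 0.001
yellow [283. 364.] 531 med [0.558 0.401 0.074] zmax 0.106 topmed [0.56  0.398 0.102] zmin -0.002
yellow [312. 397.] 627 med [0.49  0.48  0.075] zmax 0.106 topmed [0.49  0.477 0.101] zmin -0.0
green [350. 184.] 272 med [ 0.479 -0.337  0.098] zmax 0.131 topmed [ 0.481 -0.346  0.121] zmin 0.075
green [350. 211.] 64 med [ 0.477 -0.328  0.013] zmax 0.021 topmed [ 0.479 -0.327  0.013] zmin 0.005
green [375. 383.] 519 med [0.373 0.426 0.072] zmax 0.107 topmed [0.374 0.423 0.102] zmin 0.006
red [351. 168.] 56 med [ 0.48  -0.348  0.147] zmax 0.154 topmed [ 0.48  -0.349  0.148] zmin 0.135
pin 77 zmax 0.12008912989524803 bounds [0.456 0.373 0.115] [0.481 0.402 0.12 ] mean [0.469 0.386 0.117]
77 [0.469 0.386 0.117]
((468.68408203125, 386.4187927246094), (27.894092559814453, 23.603944778442383), 79.07003784179688)
```

```bash
python3 - <<'E'
from h import *
S=dict(np.load('last_scene.npz'));D=dict(np.load('last_side.npz'))
for n,f,(u0,v0,u1,v1) in (('scene',S,(260,245,310,280)),('side',D,(295,225,315,262))):
    W=np.load('cl_%s.npz'%n)['W']
    # plane: points around the slot
    reg={'scene':(250,240,330,292),'side':(285,220,322,272)}[n]
    p=W[reg[1]:reg[3],reg[0]:reg[2]].reshape(-1,3)
    p=p[(p[:,2]>.03)&(p[:,2]<.11)]
    best=None
    rng=np.random.default_rng(0)
    for _ in range(500):
        a=p[rng.choice(len(p),3,False)]; nn=np.cross(a[1]-a[0],a[2]-a[0]); L=np.linalg.norm(nn)
        if L<1e-6: continue
        nn/=L
        if abs(nn[2]-.866)>.12 and abs(nn[2]+.866)>.12: continue
        k=abs((p-a[0])@nn)<.003
        if best is None or k.sum()>best.sum(): best=k
    q=p[best]; c=q.mean(0); nn=np.linalg.svd(q-c)[2][2]; nn*=np.sign(nn[2])
    print(n,len(p),len(q),'c',c.round(4),'n',nn.round(3),'tilt',np.degrees(np.arccos(nn[2])).round(1),'az',np.degrees(np.arctan2(nn[1],nn[0])).round(1))
    g=cv2.cvtColor(f['color'],cv2.COLOR_BGR2GRAY)
    m=np.zeros_like(g); m[v0:v1,u0:u1]=(g[v0:v1,u0:u1]<45)*255
    k,l,st,cc=cv2.connectedComponentsWithStats(m); i=1+np.argmax(st[1:,4])
    ys,xs=np.nonzero(l==i); rect=cv2.minAreaRect(np.c_[xs,ys].astype(np.float32)); print(rect, st[i])
    K=f['camera_matrix'];R=f['R'];t=np.ravel(f['t']);C=-R.T@t
    # fit line through pixels: endpoints
    b=cv2.boxPoints(rect); 
    e=sorted([(np.linalg.norm(b[j]-b[(j+1)%4]),j) for j in range(2)])[0][1]
    ends=[(b[e]+b[(e+1)%4])/2,(b[(e+2)%4]+b[(e+3)%4])/2]
    for u in ends:
        d=R.T@(np.linalg.inv(K)@np.array([*u,1.])); X=C+d*(((c-C)@nn)/(d@nn)); print('end',u.round(1),X.round(4))
    # ball
E
```

```text
scene 3646 2218 c [ 0.5861 -0.0292  0.0739] n [0.499 0.067 0.864] tilt 30.2 az 7.7
((286.0517578125, 263.37933349609375), (30.069177627563477, 3.0200483798980713), 23.198591232299805) [272 257  29  14  90]
end [272.2 257.5] [ 0.5962 -0.0922  0.073 ]
end [299.9 269.3] [0.5812 0.0104 0.0737]
side 1897 1645 c [ 0.5784 -0.0322  0.074 ] n [0.499 0.064 0.864] tilt 30.2 az 7.3
((303.0, 244.5), (19.0, 2.0), 90.0) [302 235   3  20  58]
end [303. 235.] [ 0.5856 -0.0816  0.0735]
end [303. 254.] [0.5729 0.0084 0.0741]
```

```bash
python3 - <<'E'
from h import *
f=dict(np.load('last_wrist.npz')); o=r.get_obs()
Rt=Ro.from_rotvec(o['orientation']).as_matrix(); print(Rt.round(3)); p=o['tcp_pos']
print('tcp pix',proj(f,p), 'grasp', proj(f,p-.019*Rt[:,2]),'tcp+50', proj(f,p+.05*Rt[:,2]),'+100', proj(f,p+.1*Rt[:,2]))
C=-f['R'].T@np.ravel(f['t']); print('cam in tool',Rt.T@(C-p)); print('cam axes in tool',(Rt.T@f['R'].T).round(3))
print(f['camera_matrix'])
E
```

```text
[[-0.902  0.432 -0.001]
 [ 0.432  0.902 -0.001]
 [-0.    -0.001 -1.   ]]
tcp pix [318.8241333 319.7699006] grasp [319.00727351 346.92039291] tcp+50 [318.49487534 270.95748905] +100 [318.28857101 240.37292166]
cam in tool [ 0.08067112 -0.00057457 -0.14114915]
cam axes in tool [[ 0.001 -0.95  -0.314]
 [ 1.     0.     0.002]
 [-0.002 -0.314  0.95 ]]
[[398.74305298   0.         318.04043916]
 [  0.         398.74305298 238.83057144]
 [  0.           0.           1.        ]]
```

play_rows([
  [36,-45,4,0,0,0,85],
  [72,-90,4,0,0,0,85],
  [108,-135,4,0,0,0,85],
  [144,-180,4,0,0,0,85],
  [179,-224,4,0,0,0,85],
  [179,-224,4,0,0,0,85],
  [179,-224,4,0,0,0,85],
  [179,-224,4,0,0,0,60],
])

```text
clock: 0.95
tcp_pos: [0.4711, 0.3839, 0.2352]
orientation: [-0.699, -3.062, 0.0]
contact_force: [-0.2, 0.7, 0.4]
grip_width: 0.0728
```

```bash
python3 - <<'E'
from h import *
f=grab('wrist','w1'); o=r.get_obs(); print(o['clock'],o['tcp_pos'],o['orientation'],o['contact_force'],o['grip_width'],o['joints'].round(2))
E
```

```text
1.0 [0.47001377 0.38540675 0.23510088] [-6.95041211e-01 -3.06288329e+00 -3.45671468e-04] [ 0.46145436  0.92160109 -0.33739517] 0.06576187428080875 [-0.86  0.36  0.1   1.72 -0.04  1.06  0.37]
```

View pics/w1.png

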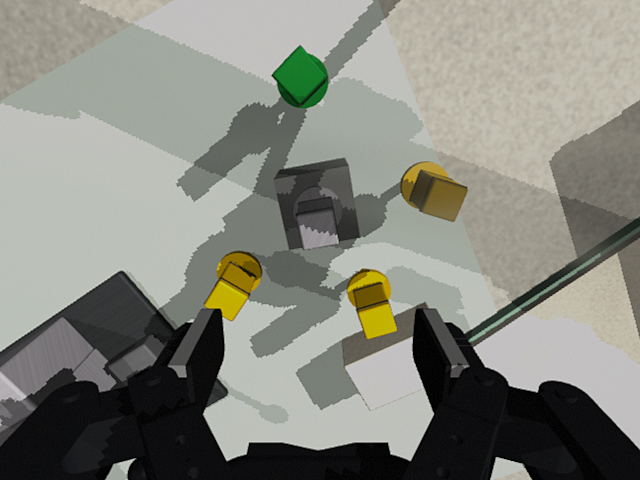

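The pin head's top face is at about (319,230), square-on with a tilt of a few degrees in the image. Its block is at (317,205). The nearest yellow pins are at (233,285) and (372,305).

```bash
python3 - <<'E'
from h import *
f=dict(np.load('last_wrist.npz'))
cv2.imwrite('pics/w1c.png',cv2.resize(f['color'][150:260,260:370],None,fx=5,fy=5,interpolation=cv2.INTER_CUBIC))
K=f['camera_matrix'];z=f['z_map'];v,u=np.mgrid[0:480,0:640]
P=np.stack([(u-K[0,2])/K[0,0]*z,(v-K[1,2])/K[1,1]*z,z],-1); W=(P-np.ravel(f['t']))@f['R']
m=(W[...,2]>.108)&(W[...,2]<.125)&(abs(u-319)<40)&(abs(v-230)<40)
p=W[m]; print(m.sum(),np.median(p,0),p.min(0),p.max(0))
ys,xs=np.nonzero(m); re=cv2.minAreaRect(np.c_[xs,ys].astype(np.float32)); print(re)
q=np.array([pt(f,*b,.1165)[:2] for b in cv2.boxPoints(re)])*1000; print(cv2.minAreaRect(q.astype(np.float32)))
for zz,nm in ((.055,'rest'),):
    m=(abs(W[...,2]-.055)<.005)&(abs(u-317)<60)&(abs(v-205)<60); p=W[m]; print(nm,cv2.minAreaRect((p[:,:2]*1000).astype(np.float32)))
for d in np.arange(0.056,.125,.004):
    pass
E
```

```text
1429 [0.46909504 0.38447614 0.11422883] [0.45443214 0.36879023 0.1080881 ] [0.48664422 0.39989048 0.1165462 ]
((317.5600280761719, 228.07998657226562), (38.10260009765625, 38.10260009765625), 79.69515228271484)
((468.740966796875, 384.42449951171875), (26.36864471435547, 27.100658416748047), 75.00064086914062)
rest ((470.5086975097656, 384.0445251464844), (62.14791488647461, 62.37553024291992), 74.74454498291016)
```

View pics/w1c.png

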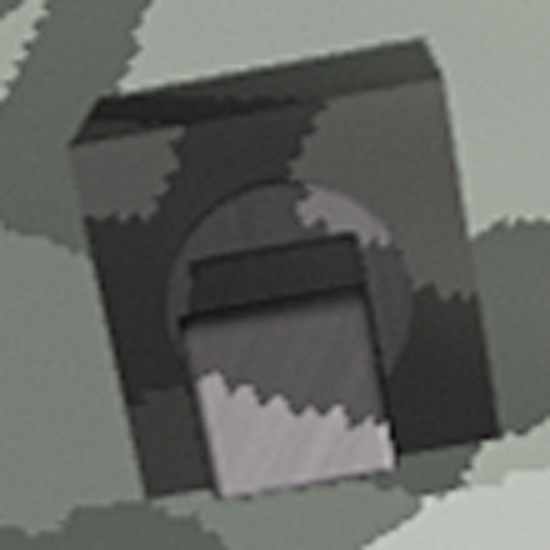

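play_rows([
  [-2,-1,-20,0,0,0.09,55],
  [-2,-1,-50,0,0,0.185,55],
  [-2,-1,-90,0,0,0.185,55],
  [-2,-1,-120,0,0,0.185,55],
  [-2,-1,-145,0,0,0.185,55],
  [-2,-1,-157,0,0,0.185,55],
  [-2,-1,-157,0,0,0.185,55],
  [-2,-1,-157,0,0,0.185,55],
])

```text
clock: 1.8
tcp_pos: [0.4686, 0.3849, 0.0791]
orientation: [0.408, 3.114, 0.002]
contact_force: [0.1, 1.5, 0.2]
grip_width: 0.0552
```

```bash
python3 - <<'E'
from h import *
f=grab('wrist','w2'); o=r.get_obs(); print(o['clock'],o['tcp_pos'],o['orientation'],o['contact_force'],o['grip_width'],o['joints'].round(2))
E
```

```text
1.85 [0.46910743 0.38499958 0.0796684 ] [4.08872908e-01 3.11365246e+00 3.10453894e-03] [ 0.43758045 -0.5286279   0.06782338] 0.05484381007220562 [-0.82  0.54  0.04  1.85 -0.03  0.75  0.55]
```

View pics/w2.png

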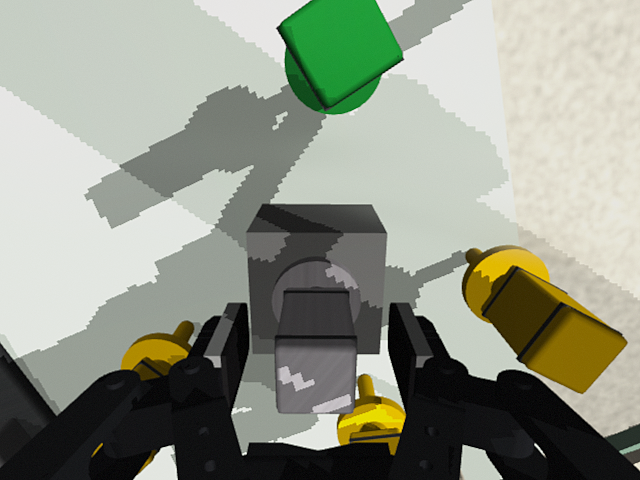

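The pin head at (316,350) sits centred and square between the pads at (230,340) and (405,340). Closing.

play_rows([
  [0,0,0,0,0,0,10],
  [0,0,0,0,0,0,10],
  [0,0,0,0,0,0,10],
  [0,0,0,0,0,0,10],
  [0,0,0,0,0,0,10],
  [0,0,0,0,0,0,10],
], grip_force=90)

```text
clock: 2.45
tcp_pos: [0.4694, 0.3843, 0.0797]
orientation: [0.41, 3.113, 0.003]
contact_force: [-1.5, -1.2, 6.1]
grip_width: 0.025
```

```bash
python3 - <<'E'
from h import *
f=grab('wrist','w3'); o=r.get_obs(); print(o['clock'],o['tcp_pos'],o['orientation'],o['contact_force'],o['moment'],o['grip_width'],o['joints'].round(2))
E
```

```text
2.5 [0.46937908 0.38427007 0.07966404] [4.10271564e-01 3.11338501e+00 2.71100016e-03] [-0.52998101 -0.33253537  6.10793406] [-0.07483906  0.19851782  0.06716089] 0.025204466254389206 [-0.82  0.54  0.04  1.85 -0.03  0.75  0.55]
```

View pics/w3.png

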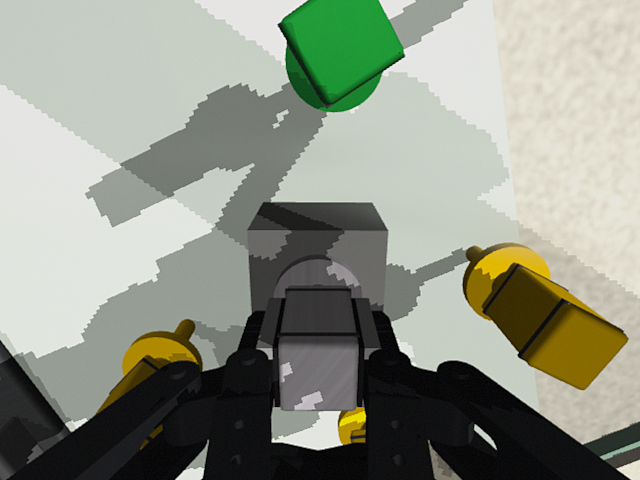

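play_rows([
  [0,0,15,0,0,0,10],
  [0,0,40,0,0,0,10],
  [0,0,80,0,0,0,10],
  [0,0,125,0,0,0,10],
  [0,0,170,0,0,0,10],
  [0,0,200,0,0,0,10],
  [0,0,200,0,0,0,10],
])

```text
clock: 3.2
tcp_pos: [0.4705, 0.3852, 0.2845]
orientation: [0.41, 3.109, 0.012]
contact_force: [0.1, 0.8, -2.6]
grip_width: 0.0249
```

```bash
python3 - <<'E'
from h import *
f=grab('wrist','w4'); o=r.get_obs(); print(o['clock'],o['tcp_pos'],o['orientation'],o['contact_force'],o['moment'],o['grip_width'],o['joints'].round(2))
p=np.array(o['tcp_pos']);Rt=Ro.from_rotvec(o['orientation']).as_matrix()
for d in (.0247,.0667): print(proj(f,p+Rt[:,2]*d))
E
```

```text
3.25 [0.46937613 0.38427041 0.28124822] [0.41004316 3.11180279 0.00612587] [-0.21232671  0.34577695 -3.99706976] [-0.02991233 -0.02160996  0.0258085 ] 0.02509476929474226 [-0.84  0.32  0.07  1.68 -0.02  1.14  0.54]
[315.61568339 287.58849085]
[315.59218947 255.49942516]
```

View pics/w4.png

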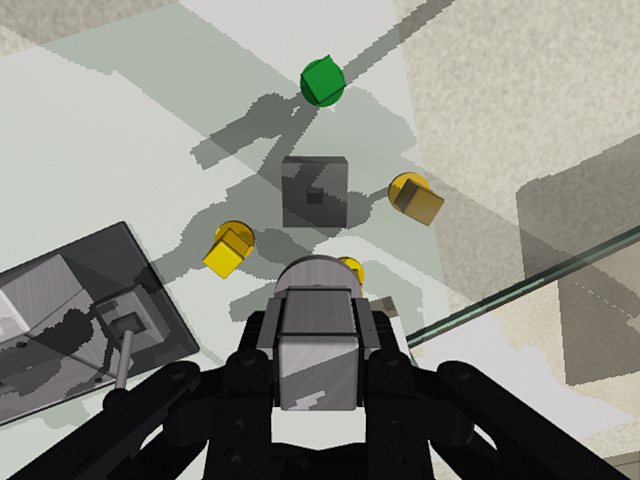

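```bash
cat >> h.py <<'E'
def frame(az):
    a=np.radians(az); s,c=.5,np.sqrt(.75)
    n=np.array([s*np.cos(a),s*np.sin(a),c]); y=np.array([np.sin(a),-np.cos(a),0]); x=np.cross(y,n)
    return x,y,n
def Rtool(az): # tool y=-yp, x = xp, z=-n
    x,y,n=frame(az); return np.c_[x,-y,-n]
E
python3 - <<'E'
from h import *
o=r.get_obs(); R0=Ro.from_rotvec(o['orientation']); T=Ro.from_matrix(Rtool(7.5))
rv=(T*R0.inv()).as_rotvec(); print(rv, np.degrees(np.linalg.norm(rv)))
for k in np.linspace(.2,1,5): print((rv*k).round(3))
E
```

```text
[0.03051192 0.52843845 0.38489559] 37.49801006304782
[0.006 0.106 0.077]
[0.012 0.211 0.154]
[0.018 0.317 0.231]
[0.024 0.423 0.308]
[0.031 0.528 0.385]
```

play_rows([
  [20,-30,0,0,0,0,10],
  [40,-70,0,0.006,0.106,0.077,10],
  [62,-112,0,0.012,0.211,0.154,10],
  [84,-154,0,0.018,0.317,0.231,10],
  [106,-196,0,0.024,0.423,0.308,10],
  [128,-238,0,0.031,0.528,0.385,10],
  [150,-280,-10,0.031,0.528,0.385,10],
  [172,-322,-30,0.031,0.528,0.385,10],
  [191,-362,-50,0.031,0.528,0.385,10],
  [191,-362,-63,0.031,0.528,0.385,10],
  [191,-362,-63,0.031,0.528,0.385,10],
  [191,-362,-63,0.031,0.528,0.385,10],
])

```text
clock: 4.45
tcp_pos: [0.6588, 0.0231, 0.2143]
orientation: [0.175, -2.609, 0.049]
contact_force: [-0.3, 0.2, -2.2]
grip_width: 0.0249
```

```bash
python3 - <<'E'
from h import *
f=grab('wrist','w5'); o=r.get_obs(); print(o['clock'],o['tcp_pos'],o['orientation'],o['contact_force'],o['moment'],o['grip_width'],o['joints'].round(2))
print(Ro.from_matrix(Rtool(7.5)).as_rotvec())
S=grab('scene','s5');D=grab('side','d5')
E
```

```text
4.5 [0.6592634  0.02357209 0.21531238] [ 0.17617388 -2.61041192  0.04971586] [-0.05646225  0.8381918  -1.68504034] [ 0.10942092 -0.8243136  -0.00793184] 0.024889684793685054 [-0.2   0.78  0.13  1.17 -0.06  1.72  1.63]
[ 0.17127373 -2.61313217  0.04589266]
```

View pics/w5.png

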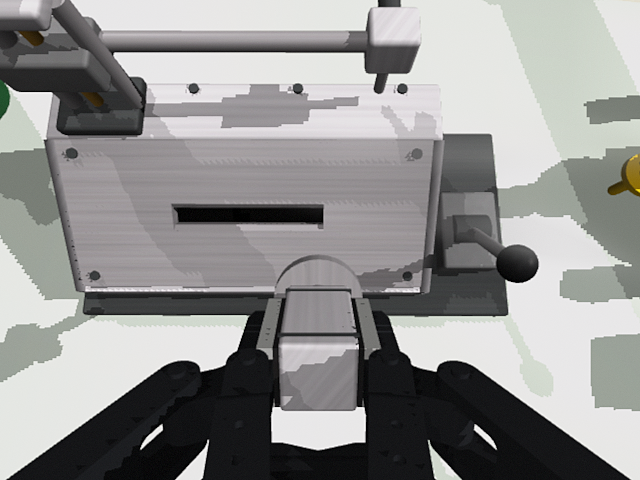

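View pics/d5.png

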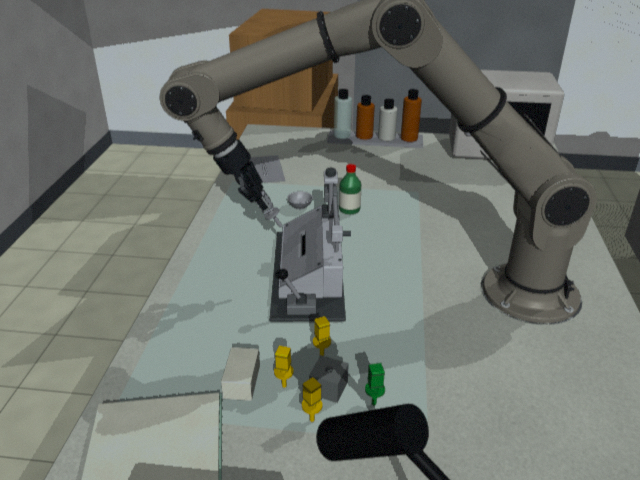

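The wrist view shows the slot from (174,214) to (323,214), with the lever side on the right and the ball at (517,264). The pin is held square. I'll measure the plate frame from this view.

```bash
python3 - <<'E'
from h import *
f=dict(np.load('last_wrist.npz')); o=r.get_obs()
cv2.imwrite('pics/w5c.png',cv2.resize(f['color'][190:240,160:340],None,fx=4.4,fy=4.4,interpolation=cv2.INTER_CUBIC))
K=f['camera_matrix'];z=f['z_map'];v,u=np.mgrid[0:480,0:640]
P=np.stack([(u-K[0,2])/K[0,0]*z,(v-K[1,2])/K[1,1]*z,z],-1); W=(P-np.ravel(f['t']))@f['R']
m=np.zeros_like(z,bool); m[145:197,75:430]=1; m[235:250,90:420]=1; m[205:225,340:400]=1;m[205:225,90:160]=1
m&=z>0
p=W[m]; 
for _ in range(5):
    c=p.mean(0); n=np.linalg.svd(p-c,full_matrices=False)[2][2]; n*=np.sign(n[2]); p=p[abs((p-c)@n)<.003]
print(len(p),'c',c,'n',n,'tilt',np.degrees(np.arccos(n[2])),'az',np.degrees(np.arctan2(n[1],n[0])), 'rms',((p-c)@n).std())
C=-f['R'].T@np.ravel(f['t'])
def ray(uu,vv):
    d=f['R'].T@(np.linalg.inv(K)@np.array([uu,vv,1.])); return C+d*(((c-C)@n)/(d@n))
g=cv2.cvtColor(f['color'],cv2.COLOR_BGR2GRAY)
print('row214',g[214,165:182],g[214,314:335]); print('col',g[196:236,230]); print('col300',g[196:236,300])
for uu,vv in ((172,204),(324,204),(174,228),(324,228),(172,214),(324,214),(70,153),(417,153),(94,275),(407,275)): print((uu,vv),ray(uu,vv).round(4))
E
```

```text
25888 c [ 0.56705802 -0.04212034  0.08164946] n [0.49658186 0.06401615 0.86562601] tilt 30.04573564542768 az 7.345691473366851 rms 0.0007140607840388738
row214 [144 144 144 143 146 145 143 121 105 105 107 120  86   0   1   0   7] [ 13  14  17  16  18  16  14  13   0 110 168 158 158 156 155 156 156 155
 158 156 155]
col [145 141 144 146 148 149 154 146  92  63  73  52  13   3   7   3   8   7
   6   8   3   7   4   9   4   8  69  74 114 142 144 141 144 142 142 144
 144 148 150 150]
col300 [148 143 144 141 148 145 148 147  96  62  72  54  21  12  14  13   7  11
  11   7   8   6   5   7   6   0  65  88 127 170 176 173 175 173 173 157
 154 156 156 159]
(172, 204) [ 0.5854 -0.1029  0.0756]
(324, 204) [0.5695 0.0156 0.076 ]
(174, 228) [ 0.6024 -0.1012  0.0657]
(324, 228) [0.5863 0.018  0.0662]
(172, 214) [ 0.5925 -0.1029  0.0715]
(324, 214) [0.5764 0.0166 0.072 ]
(70, 153) [ 0.5613 -0.1796  0.0951]
(417, 153) [0.5263 0.0803 0.096 ]
(94, 275) [ 0.647  -0.1672  0.045 ]
(407, 275) [0.612  0.0914 0.046 ]
```

View pics/w5c.png

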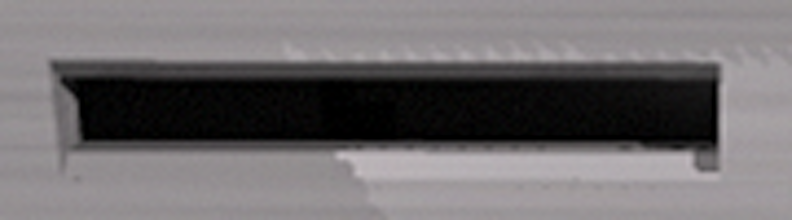

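play_rows([
  [-12,-5,-25,0,0,0,10],
  [-25,-10,-50,0,0,0,10],
  [-35,-14,-68,0,0,0,10],
  [-41,-15.5,-78,0,0,0,10],
  [-41,-15.5,-78,0,0,0,10],
  [-41,-15.5,-78,0,0,0,10],
  [-41,-15.5,-78,0,0,0,10],
])

```text
clock: 5.3
tcp_pos: [0.62, 0.0068, 0.1386]
orientation: [0.174, -2.614, 0.051]
contact_force: [-0.7, -1.4, -2.6]
grip_width: 0.0249
```

```bash
cat >> h.py <<'E'
AZ=7.45; S0=np.array([.5783,.0170,.0713])
def st(L=.0667):
    o=r.get_obs(); x,y,n=frame(AZ); p=np.array(o['tcp_pos']); Rt=Ro.from_rotvec(o['orientation']).as_matrix()
    tip=p+Rt[:,2]*L-S0; F=np.array(o['contact_force'])
    e=(Ro.from_matrix(Rtool(AZ))*Ro.from_matrix(Rt).inv()).as_rotvec()
    print('t',round(o['clock'],2),'tcp',p.round(4),'tip s %.1f x %.1f h %.1f mm'%tuple(1000*np.array([tip@y,tip@x,tip@n])),'F y %.1f x %.1f n %.1f'%(F@y,F@x,F@n),'M',np.round([o['moment']@y,o['moment']@x],2),'roterr',e.round(3),'w',round(o['grip_width']*1000,1))
E
python3 - <<'E'
from h import *
st(); f=grab('wrist','w6'); st(); grab('scene','s6'); st(); D=grab('side','d6');st()
cv2.imwrite('pics/s6c.png',cv2.resize(cv2.imread('pics/s6.png')[190:330,200:380],None,fx=4,fy=4,interpolation=cv2.INTER_CUBIC))
cv2.imwrite('pics/d6c.png',cv2.resize(cv2.imread('pics/d6.png')[170:310,230:380],None,fx=4,fy=4,interpolation=cv2.INTER_CUBIC))
E
```

```text
t 5.3 tcp [0.62   0.0068 0.1386] tip s 15.8 x -1.0 h 11.6 mm F y 1.3 x -0.5 n -2.7 M [ 0.78 -0.03] roterr [ 0.003  0.001 -0.004] w 24.9
t 5.35 tcp [0.6198 0.0067 0.1384] tip s 15.9 x -1.0 h 11.4 mm F y 0.3 x -1.2 n -2.8 M [ 0.8  -0.01] roterr [ 0.003  0.001 -0.004] w 25.0
t 5.4 tcp [0.6196 0.0066 0.1382] tip s 16.0 x -0.9 h 11.1 mm F y 0.2 x -0.9 n -2.9 M [0.8  0.01] roterr [ 0.003  0.001 -0.003] w 25.3
t 5.45 tcp [0.6194 0.0065 0.138 ] tip s 16.1 x -0.8 h 10.8 mm F y -0.7 x -1.6 n -2.6 M [ 0.82 -0.04] roterr [ 0.003  0.    -0.003] w 24.6
```

View pics/w6.png

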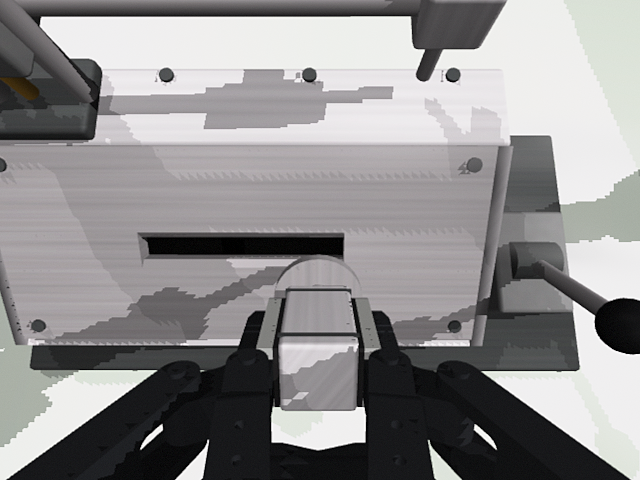

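View pics/s6c.png

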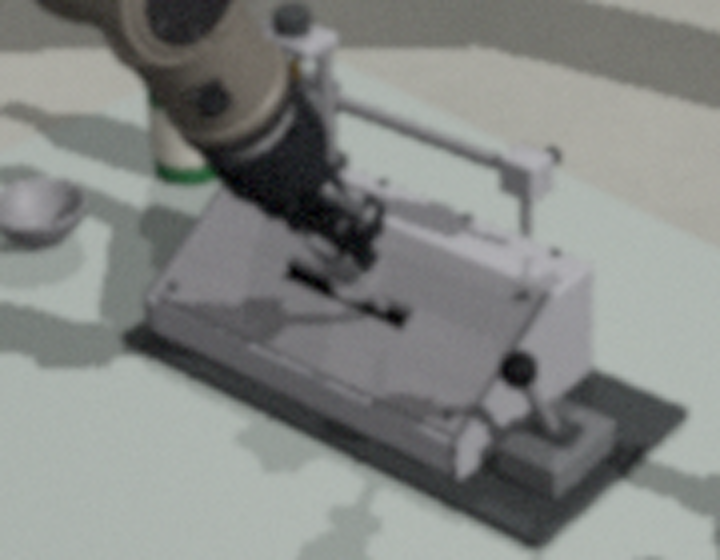

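View pics/d6c.png

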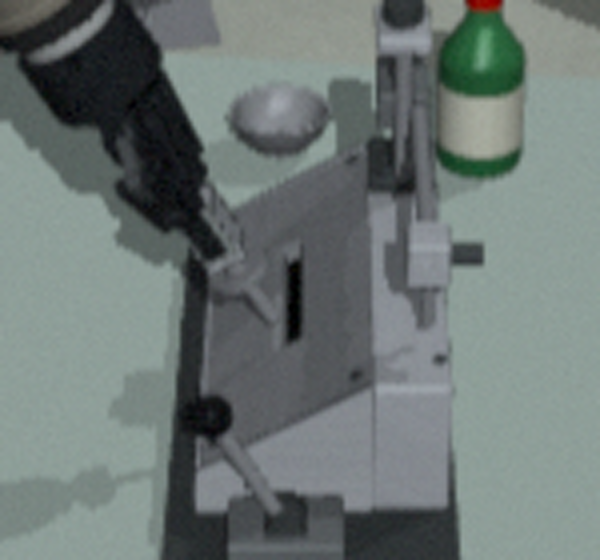

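```bash
python3 - <<'E'
from h import *
f=dict(np.load('last_wrist.npz'))
cv2.imwrite('pics/w6c.png',cv2.resize(f['color'][222:272,130:355],None,fx=3.5,fy=3.5,interpolation=cv2.INTER_CUBIC))
K=f['camera_matrix'];z=f['z_map'];v,u=np.mgrid[0:480,0:640]
P=np.stack([(u-K[0,2])/K[0,0]*z,(v-K[1,2])/K[1,1]*z,z],-1); W=(P-np.ravel(f['t']))@f['R']
m=np.zeros_like(z,bool); m[155:225,30:460]=1; m[235:300,30:120]=1; m[235:300,390:460]=1
p=W[m&(z>0)]
for _ in range(5):
    c=p.mean(0); n=np.linalg.svd(p-c,full_matrices=False)[2][2]; n*=np.sign(n[2]); p=p[abs((p-c)@n)<.003]
print(len(p),'c',c,'n',n,'az',np.degrees(np.arctan2(n[1],n[0])), 'S0 above plane mm',1000*(S0-c)@n)
C=-f['R'].T@np.ravel(f['t'])
def ray(uu,vv):
    d=f['R'].T@(np.linalg.inv(K)@np.array([uu,vv,1.])); return C+d*(((c-C)@n)/(d@n))
g=cv2.cvtColor(f['color'],cv2.COLOR_BGR2GRAY)
print('colL',g[225:268,200]);print(g[245,132:155],g[245,335:350])
x,y,nn=frame(AZ)
for uu,vv in ((138,233),(344,233),(145,260),(200,233),(200,260),(138,245),(344,245)): 
    X=ray(uu,vv); d=(X-S0)*1000; print((uu,vv),X.round(4),'s %.1f x %.1f h %.1f'%(d@y,d@x,d@nn))
E
```

```text
40331 c [ 0.56622041 -0.04557269  0.08242006] n [0.49643415 0.06403966 0.86570899] az 7.350521977614172 S0 above plane mm 0.37711903809362807
colL [155 156 157 161 160 158 168 124  77  76  81  68  24   2   2   5   8   9
   7   9   6   7   7   5   2   5   5   6   0  33  80  90  85  91 145 157
 156 154 155 154 153 153 154]
[151 152 151 152 152 154 146 126 117 118 118 118 115 119 128 103  25   4
   7   5   6   5   6] [  1   2   2   6   2   0   0   7  73 148 173 166 164 166 165]
(138, 233) [ 0.5856 -0.1034  0.0756] s 120.3 x 9.4 h -0.5
(344, 233) [0.5697 0.0149 0.0759] s 0.9 x 9.9 h -0.4
(145, 260) [ 0.5998 -0.0997  0.0672] s 118.5 x -7.4 h -0.5
(200, 233) [ 0.5808 -0.0677  0.0757] s 84.3 x 9.5 h -0.4
(200, 260) [ 0.5954 -0.0673  0.0673] s 85.9 x -7.2 h -0.5
(138, 245) [ 0.5921 -0.1036  0.0719] s 121.3 x 2.0 h -0.5
(344, 245) [0.576  0.0159 0.0723] s 0.8 x 2.6 h -0.4
```

View pics/w6c.png

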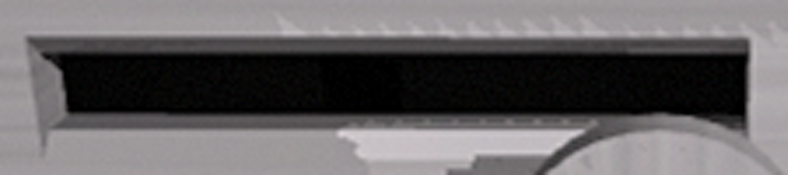

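The floor has a fainter dark patch at about px (221–244, 245), roughly 65 mm along the slot. That could be the socket, and I'll confirm it by feel. Descending into the lever end.

play_rows([
  [-3,-0.5,-5,0,0,0,10],
  [-6,-1,-9,0,0,0,10],
  [-8,-1.2,-13,0,0,0,10],
  [-10,-1.4,-16,0,0,0,10],
  [-11,-1.5,-18,0,0,0,10],
  [-11,-1.5,-18,0,0,0,10],
  [-11,-1.5,-18,0,0,0,10],
])

```text
clock: 6.15
tcp_pos: [0.6078, 0.0048, 0.1195]
orientation: [0.173, -2.612, 0.051]
contact_force: [0.6, -0.7, -2.4]
grip_width: 0.0247
```

```bash
python3 - <<'E'
from h import *
st(); f=grab('wrist','w7'); st(); D=grab('side','d7');st()
cv2.imwrite('pics/d7c.png',cv2.resize(cv2.imread('pics/d7.png')[170:310,230:380],None,fx=4,fy=4,interpolation=cv2.INTER_CUBIC))
E
```

```text
t 6.15 tcp [0.6078 0.0048 0.1195] tip s 16.2 x 0.2 h -11.1 mm F y 0.8 x -1.7 n -1.8 M [0.77 0.01] roterr [ 0.003 -0.001 -0.003] w 24.7
t 6.2 tcp [0.6079 0.0048 0.1194] tip s 16.2 x 0.2 h -11.1 mm F y -0.2 x -0.5 n -2.4 M [ 0.76 -0.03] roterr [ 0.003 -0.001 -0.003] w 25.1
t 6.25 tcp [0.6078 0.0048 0.1194] tip s 16.2 x 0.2 h -11.2 mm F y -0.0 x -0.6 n -1.5 M [ 0.73 -0.03] roterr [ 0.003 -0.001 -0.003] w 25.2
```

View pics/d7c.png

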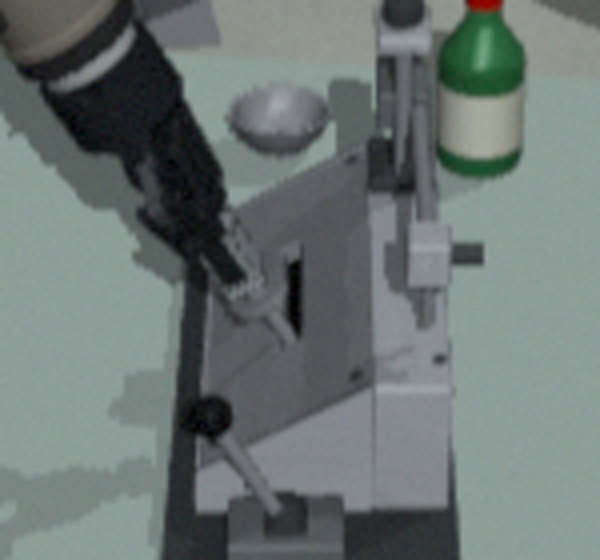

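View pics/w7.png

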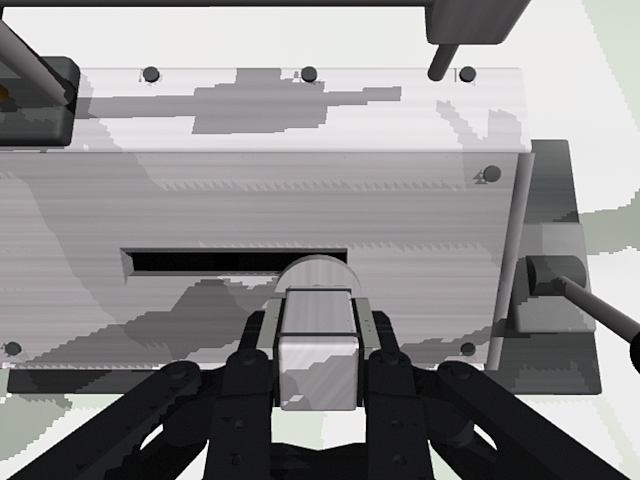

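The nose is in the slot, just above the floor, with no side load. I'll press in 9 mm to preload the spring.

play_rows([
  [-1,-0.1,-2,0,0,0,10],
  [-2.2,-0.3,-4,0,0,0,10],
  [-3.5,-0.5,-6,0,0,0,10],
  [-4.5,-0.6,-7.8,0,0,0,10],
  [-4.5,-0.6,-7.8,0,0,0,10],
  [-4.5,-0.6,-7.8,0,0,0,10],
])

```text
clock: 6.85
tcp_pos: [0.6034, 0.0042, 0.1116]
orientation: [0.173, -2.612, 0.051]
contact_force: [1.5, 0.0, 0.1]
grip_width: 0.0251
```

```bash
python3 - <<'E'
from h import *
st(); f=grab('wrist','w8'); st()
E
```

```text
t 6.85 tcp [0.6034 0.0042 0.1116] tip s 16.3 x 0.2 h -20.2 mm F y 0.2 x -1.2 n 0.8 M [0.76 0.04] roterr [ 0.003 -0.001 -0.003] w 25.1
t 6.9 tcp [0.6034 0.0041 0.1117] tip s 16.3 x 0.2 h -20.1 mm F y 0.2 x -2.0 n 1.3 M [0.76 0.11] roterr [ 0.003 -0.001 -0.003] w 24.7
```

play_rows([
  [0.4,-3,0,0,0,0,10],
  [0.8,-6,0,0,0,0,10],
  [1.2,-9,0,0,0,0,10],
  [1.6,-12,0,0,0,0,10],
  [2,-15,0,0,0,0,10],
  [2.4,-18,0,0,0,0,10],
  [2.4,-18,0,0,0,0,10],
])

```text
clock: 7.6
tcp_pos: [0.6057, -0.0151, 0.1115]
orientation: [0.172, -2.611, 0.052]
contact_force: [2.4, 0.8, 0.9]
grip_width: 0.0253
```

```bash
python3 - <<'E'
from h import *
st(); f=grab('wrist','w9'); st()
E
```

```text
t 7.6 tcp [ 0.6057 -0.0151  0.1115] tip s 35.7 x 0.3 h -20.4 mm F y -0.5 x -1.8 n 2.0 M [ 0.85 -0.08] roterr [ 0.005 -0.001 -0.002] w 25.3
t 7.65 tcp [ 0.6057 -0.0151  0.1115] tip s 35.7 x 0.3 h -20.4 mm F y 0.6 x -1.7 n 1.2 M [ 0.84 -0.  ] roterr [ 0.005 -0.001 -0.003] w 25.1
```

View pics/w9.png

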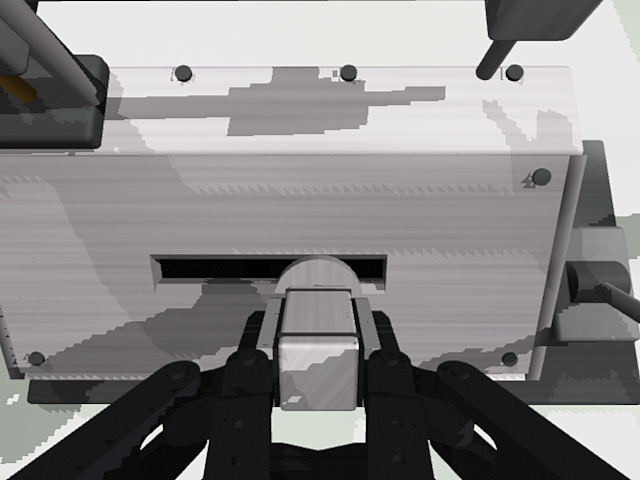

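Still on the floor, with F_n about +1.5 against a free baseline of −1.9. Continuing in small steps.

play_rows([
  [0.3,-2,0,0,0,0,10],
  [0.5,-4,0,0,0,0,10],
  [0.8,-6,0,0,0,0,10],
  [1,-8,0,0,0,0,10],
  [1,-8,0,0,0,0,10],
])

```text
clock: 8.15
tcp_pos: [0.6066, -0.0225, 0.1115]
orientation: [0.172, -2.611, 0.052]
contact_force: [2.4, 0.9, 0.7]
grip_width: 0.0249
```

```bash
python3 - <<'E'
from h import *
st()
E
```

```text
t 8.15 tcp [ 0.6066 -0.0225  0.1115] tip s 43.2 x 0.3 h -20.4 mm F y -0.6 x -1.8 n 1.9 M [ 0.82 -0.47] roterr [ 0.004 -0.001 -0.003] w 24.9
```

play_rows([
  [0.3,-2,0,0,0,0,10],
  [0.5,-4,0,0,0,0,10],
  [0.8,-6,0,0,0,0,10],
  [0.8,-6,0,0,0,0,10],
])

```text
clock: 8.55
tcp_pos: [0.6074, -0.0287, 0.1115]
orientation: [0.172, -2.611, 0.052]
contact_force: [1.6, 1.9, 1.0]
grip_width: 0.0254
```

```bash
python3 - <<'E'
from h import *
st()
E
```

```text
t 8.55 tcp [ 0.6074 -0.0287  0.1115] tip s 49.4 x 0.4 h -20.4 mm F y -1.6 x -1.0 n 1.8 M [ 0.88 -0.39] roterr [ 0.004 -0.001 -0.003] w 25.4
```

play_rows([
  [0.3,-2,0,0,0,0,10],
  [0.5,-4,0,0,0,0,10],
  [0.8,-6,0,0,0,0,10],
  [0.8,-6,0,0,0,0,10],
])

```text
clock: 8.95
tcp_pos: [0.6082, -0.0346, 0.1115]
orientation: [0.172, -2.611, 0.052]
contact_force: [0.4, 1.3, 0.5]
grip_width: 0.025
```

```bash
python3 - <<'E'
from h import *
st()
E
```

```text
t 8.95 tcp [ 0.6082 -0.0346  0.1115] tip s 55.4 x 0.3 h -20.4 mm F y -1.3 x -0.2 n 0.7 M [ 0.86 -0.42] roterr [ 0.004 -0.001 -0.003] w 25.0
```

play_rows([
  [0.3,-2,0,0,0,0,10],
  [0.5,-4,0,0,0,0,10],
  [0.5,-4,0,0,0,0,10],
])

```text
clock: 9.25
tcp_pos: [0.6087, -0.0386, 0.1115]
orientation: [0.172, -2.611, 0.052]
contact_force: [1.9, 1.3, 0.3]
grip_width: 0.0252
```

```bash
python3 - <<'E'
from h import *
st(); grab('wrist','w10'); st()
E
```

```text
t 9.25 tcp [ 0.6087 -0.0386  0.1115] tip s 59.4 x 0.4 h -20.4 mm F y -1.0 x -1.6 n 1.3 M [ 0.85 -0.36] roterr [ 0.004 -0.001 -0.003] w 25.2
t 9.3 tcp [ 0.6087 -0.0386  0.1115] tip s 59.4 x 0.3 h -20.4 mm F y -0.5 x -1.8 n 1.9 M [ 0.91 -0.36] roterr [ 0.004 -0.001 -0.003] w 25.4
```

play_rows([
  [0.2,-1.5,0,0,0,0,10],
  [0.4,-3,0,0,0,0,10],
  [0.4,-3,0,0,0,0,10],
])

```text
clock: 9.6
tcp_pos: [0.6092, -0.0424, 0.1116]
orientation: [0.172, -2.611, 0.054]
contact_force: [2.6, -1.1, 0.7]
grip_width: 0.0249
```

```bash
python3 - <<'E'
from h import *
st()
E
```

```text
t 9.6 tcp [ 0.6092 -0.0424  0.1116] tip s 63.3 x 0.4 h -20.4 mm F y 1.4 x -1.7 n 1.8 M [0.93 0.42] roterr [ 0.006 -0.001 -0.003] w 24.9
```

play_rows([
  [0.2,-1.5,0,0,0,0,10],
  [0.4,-3,0,0,0,0,10],
  [0.4,-3,0,0,0,0,10],
])

```text
clock: 9.9
tcp_pos: [0.6091, -0.0452, 0.1113]
orientation: [0.172, -2.611, 0.053]
contact_force: [1.6, -2.1, -0.3]
grip_width: 0.0252
```

```bash
python3 - <<'E'
from h import *
st()
E
```

```text
t 9.9 tcp [ 0.6091 -0.0452  0.1113] tip s 66.1 x 0.7 h -20.8 mm F y 2.3 x -1.3 n 0.4 M [0.85 0.69] roterr [ 0.005 -0.002 -0.002] w 25.2
```

Side force and moment flipped sign at s≈63–66 and the normal force is falling, so the round nose is rolling over the socket's edge. I'll go slightly further.

play_rows([
  [0.2,-1.5,0,0,0,0,10],
  [0.2,-1.5,0,0,0,0,10],
])

```text
clock: 10.1
tcp_pos: [0.6091, -0.0455, 0.111]
orientation: [0.173, -2.61, 0.05]
contact_force: [-0.5, -2.0, -3.0]
grip_width: 0.025
```

```bash
python3 - <<'E'
from h import *
st(); grab('wrist','w11'); st()
E
```

```text
t 10.1 tcp [ 0.6091 -0.0455  0.111 ] tip s 66.2 x 0.7 h -21.1 mm F y 1.9 x -0.8 n -3.0 M [0.82 0.44] roterr [ 0.003 -0.003 -0.003] w 25.0
t 10.15 tcp [ 0.6091 -0.0455  0.1111] tip s 66.2 x 0.7 h -21.0 mm F y 1.8 x -1.5 n -2.9 M [0.78 0.33] roterr [ 0.003 -0.003 -0.003] w 25.2
```

F_n dropped back to the free level of −2.9, so the nose is in the socket. The residual +y force means it touches the lever-side wall, so I'll shift 1 mm along +y and push in.

play_rows([
  [0.2,-1,0,0,0,0,10],
  [-1.3,-1.3,-2.6,0,0,0,10],
  [-2.8,-1.5,-5.2,0,0,0,10],
  [-4.3,-1.7,-7.8,0,0,0,10],
  [-4.3,-1.7,-7.8,0,0,0,10],
])

```text
clock: 10.65
tcp_pos: [0.6048, -0.047, 0.1032]
orientation: [0.173, -2.61, 0.051]
contact_force: [-0.0, -0.4, -2.8]
grip_width: 0.0251
```

```bash
python3 - <<'E'
from h import *
st(); grab('wrist','w12'); st()
E
```

```text
t 10.65 tcp [ 0.6048 -0.047   0.1032] tip s 67.1 x 0.6 h -30.1 mm F y 0.4 x -1.3 n -2.4 M [ 0.74 -0.04] roterr [ 0.003 -0.003 -0.003] w 25.1
t 10.7 tcp [ 0.605  -0.047   0.1035] tip s 67.2 x 0.5 h -29.7 mm F y 0.1 x -1.2 n -1.4 M [ 0.83 -0.01] roterr [ 0.003 -0.002 -0.003] w 24.9
```

View pics/w12.png

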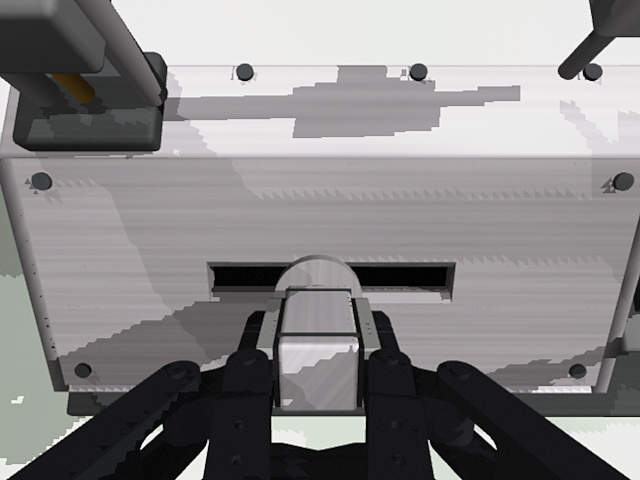

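At h = −30 with no load, the nose is well inside the socket. Pushing home.

play_rows([
  [-1.3,-0.2,-2.3,0,0,0,10],
  [-2.6,-0.4,-4.5,0,0,0,10],
  [-4,-0.6,-6.9,0,0,0,10],
  [-5,-0.7,-8.7,0,0,0,10],
  [-5.5,-0.8,-9.5,0,0,0,10],
  [-5.5,-0.8,-9.5,0,0,0,10],
])

```text
clock: 11.3
tcp_pos: [0.5997, -0.0478, 0.0941]
orientation: [0.173, -2.611, 0.051]
contact_force: [-0.0, 0.5, -1.8]
grip_width: 0.0253
```

```bash
python3 - <<'E'
from h import *
st(); grab('wrist','w13'); st()
E
```

```text
t 11.3 tcp [ 0.5997 -0.0478  0.0941] tip s 67.3 x 0.4 h -40.5 mm F y -0.5 x -1.0 n -1.6 M [0.76 0.01] roterr [ 0.003 -0.002 -0.003] w 25.3
t 11.35 tcp [ 0.5998 -0.0478  0.0942] tip s 67.4 x 0.4 h -40.4 mm F y -1.1 x -0.5 n -2.4 M [ 0.79 -0.09] roterr [ 0.003 -0.002 -0.003] w 25.4
```

play_rows([
  [-0.3,0,-0.5,0,0,0,10],
  [-0.6,-0.1,-1,0,0,0,10],
  [-0.6,-0.1,-1,0,0,0,10],
])

```text
clock: 11.65
tcp_pos: [0.5996, -0.0479, 0.0936]
orientation: [0.173, -2.612, 0.051]
contact_force: [0.8, 1.0, 0.1]
grip_width: 0.025
```

```bash
python3 - <<'E'
from h import *
st(); grab('wrist','w14'); st()
E
```

```text
t 11.65 tcp [ 0.5996 -0.0479  0.0936] tip s 67.4 x 0.2 h -41.0 mm F y -0.9 x -0.7 n 0.6 M [ 0.66 -0.08] roterr [ 0.003 -0.001 -0.003] w 25.0
t 11.7 tcp [ 0.5996 -0.0479  0.0936] tip s 67.3 x 0.2 h -41.0 mm F y 0.3 x -0.4 n 0.9 M [ 0.63 -0.08] roterr [ 0.003 -0.001 -0.003] w 25.0
```

play_rows([
  [-0.3,0,-0.5,0,0,0,10],
  [-0.6,-0.1,-1,0,0,0,10],
  [-0.6,-0.1,-1,0,0,0,10],
])

```text
clock: 12.0
tcp_pos: [0.5996, -0.0479, 0.0936]
orientation: [0.173, -2.613, 0.051]
contact_force: [0.9, 0.9, 7.0]
grip_width: 0.0249
```

```bash
python3 - <<'E'
from h import *
st(); f=grab('wrist','w15'); st(); D=grab('side','d15')
cv2.imwrite('pics/d15c.png',cv2.resize(D['color'][190:290,240:380],None,fx=5,fy=5,interpolation=cv2.INTER_CUBIC))
cv2.imwrite('pics/w15c.png',cv2.resize(f['color'][230:330,220:420],None,fx=4,fy=4,interpolation=cv2.INTER_CUBIC))
E
```

```text
t 12.0 tcp [ 0.5996 -0.0479  0.0936] tip s 67.4 x 0.1 h -41.0 mm F y -0.7 x 2.6 n 6.6 M [ 0.19 -0.17] roterr [ 0.003  0.    -0.003] w 24.9
t 12.05 tcp [ 0.5996 -0.0479  0.0936] tip s 67.4 x 0.1 h -41.1 mm F y -1.0 x 1.9 n 7.5 M [ 0.14 -0.15] roterr [ 0.003  0.    -0.003] w 25.3
```

View pics/d15c.png

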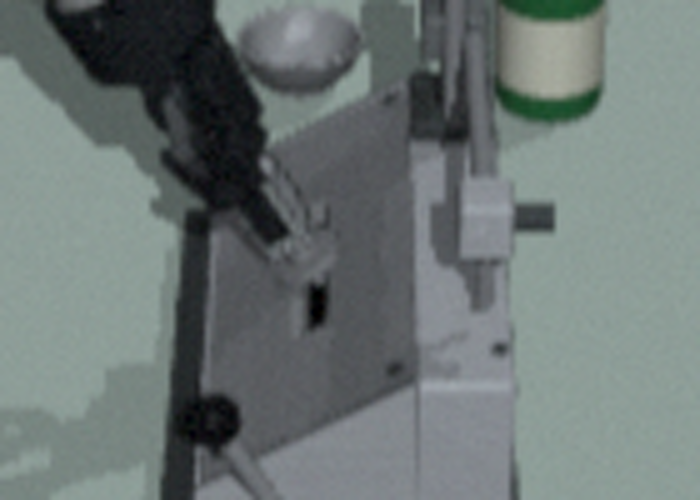

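View pics/w15c.png

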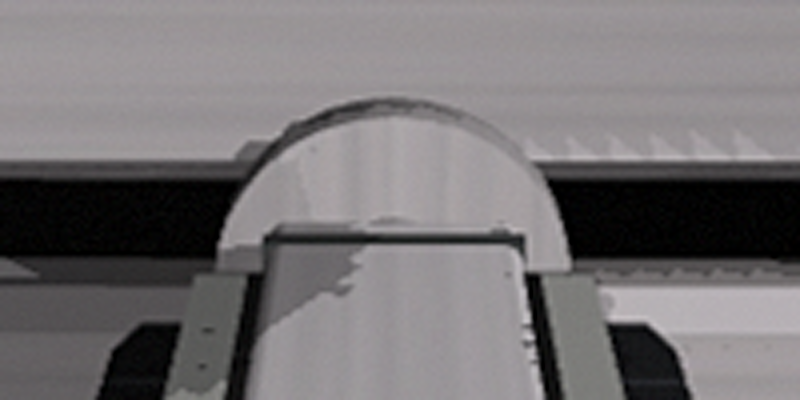

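The contact is stiff, with F_n rising to +7.5 at no travel, and the flange is flush on the plate all round. I'll ease the press a little and drag along +y.

play_rows([
  [0.3,0,0.5,0,0,0,10],
  [0.7,-3,0.5,0,0,0,10],
  [1.2,-7,0.5,0,0,0,10],
  [1.8,-11,0.5,0,0,0,10],
  [2.3,-15,0.5,0,0,0,10],
  [2.8,-19,0.5,0,0,0,10],
  [3.3,-23,0.5,0,0,0,10],
  [3.8,-27,0.5,0,0,0,10],
  [4.3,-31,0.5,0,0,0,10],
  [4.7,-34,0.5,0,0,0,10],
  [4.7,-34,0.5,0,0,0,10],
])

```text
clock: 13.2
tcp_pos: [0.6038, -0.0753, 0.0932]
orientation: [0.179, -2.612, 0.038]
contact_force: [0.8, 13.5, 6.6]
grip_width: 0.0254
```

```bash
python3 - <<'E'
from h import *
st(); f=grab('wrist','w16'); st()
E
```

```text
t 13.2 tcp [ 0.6038 -0.0753  0.0932] tip s 94.6 x -0.6 h -41.0 mm F y -13.3 x 1.1 n 7.0 M [ 0.13 -3.37] roterr [-0.007 -0.002 -0.005] w 25.4
t 13.25 tcp [ 0.6038 -0.0753  0.0932] tip s 94.6 x -0.5 h -41.0 mm F y -12.6 x 0.5 n 7.6 M [ 0.19 -3.26] roterr [-0.007 -0.002 -0.005] w 25.1
```

View pics/w16.png

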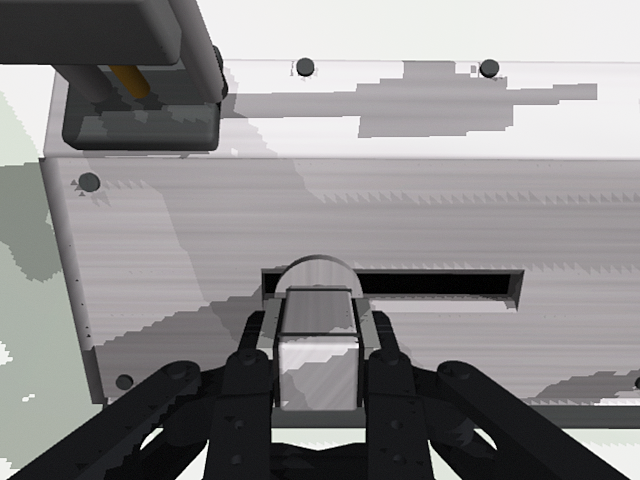

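play_rows([
  [0.5,-4,0,0,0,0,10],
  [1,-8,0,0,0,0,10],
  [1.6,-12,0,0,0,0,10],
  [1.6,-12,0,0,0,0,10],
  [1.6,-12,0,0,0,0,10],
])

```text
clock: 13.75
tcp_pos: [0.6054, -0.0866, 0.0932]
orientation: [0.179, -2.611, 0.038]
contact_force: [-0.8, 13.1, 7.0]
grip_width: 0.025
```

```bash
python3 - <<'E'
from h import *
st(); f=grab('wrist','w17'); st()
E
```

```text
t 13.75 tcp [ 0.6054 -0.0866  0.0932] tip s 106.0 x -0.6 h -41.0 mm F y -13.1 x 2.7 n 6.6 M [ 0.04 -3.6 ] roterr [-0.007 -0.002 -0.005] w 25.0
t 13.8 tcp [ 0.6054 -0.0866  0.0932] tip s 106.0 x -0.6 h -41.0 mm F y -14.3 x 1.9 n 8.1 M [ 0.07 -3.58] roterr [-0.007 -0.002 -0.005] w 25.3
```

play_rows([
  [0.3,-2,0,0,0,0,10],
  [0.5,-4,0,0,0,0,10],
  [0.5,-4,0,0,0,0,10],
])

```text
clock: 14.1
tcp_pos: [0.6059, -0.0896, 0.0933]
orientation: [0.18, -2.611, 0.036]
contact_force: [0.9, 16.6, 8.5]
grip_width: 0.025
```

```bash
python3 - <<'E'
from h import *
st(); f=grab('wrist','w18'); st()
E
```

```text
t 14.1 tcp [ 0.6059 -0.0896  0.0933] tip s 108.9 x -0.6 h -40.9 mm F y -16.4 x 1.6 n 8.9 M [-0.03 -4.03] roterr [-0.009 -0.002 -0.005] w 25.0
t 14.15 tcp [ 0.6058 -0.0896  0.0932] tip s 109.0 x -0.6 h -40.9 mm F y -16.2 x 2.8 n 9.2 M [-0.09 -4.02] roterr [-0.009 -0.002 -0.005] w 25.1
```

play_rows([
  [0.3,-2,0,0,0,0,10],
  [0.5,-4,0,0,0,0,10],
  [0.5,-4,0,0,0,0,10],
])

```text
clock: 14.45
tcp_pos: [0.6064, -0.0935, 0.0932]
orientation: [0.18, -2.611, 0.035]
contact_force: [0.3, 16.2, 9.0]
grip_width: 0.0252
```

```bash
python3 - <<'E'
from h import *
st(); f=grab('wrist','w19'); st()
E
```

```text
t 14.45 tcp [ 0.6064 -0.0935  0.0932] tip s 112.9 x -0.6 h -40.9 mm F y -16.0 x 2.4 n 9.0 M [-0.08 -4.04] roterr [-0.009 -0.002 -0.005] w 25.2
t 14.5 tcp [ 0.6063 -0.0936  0.0932] tip s 112.9 x -0.6 h -41.0 mm F y -16.8 x 2.2 n 9.5 M [-0.05 -4.05] roterr [-0.009 -0.002 -0.005] w 24.7
```

View pics/w19.png

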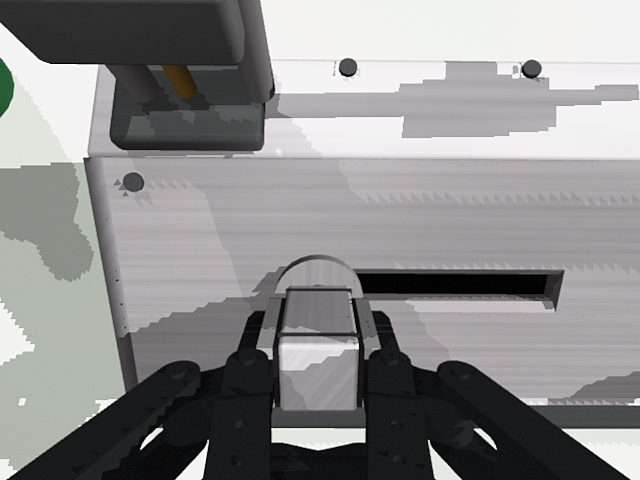

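It's still moving at constant force, so no hard stop yet. Continuing.

play_rows([
  [0.3,-2,0,0,0,0,10],
  [0.5,-4,0,0,0,0,10],
  [0.5,-4,0,0,0,0,10],
  [0.5,-4,0,0,0,0,10],
])

```text
clock: 14.9
tcp_pos: [0.6066, -0.0944, 0.0933]
orientation: [0.183, -2.61, 0.03]
contact_force: [-1.0, 21.7, 10.5]
grip_width: 0.0249
```

```bash
python3 - <<'E'
from h import *
st(); f=grab('wrist','w20'); st()
E
```

```text
t 14.9 tcp [ 0.6066 -0.0944  0.0933] tip s 113.5 x -0.7 h -40.8 mm F y -21.6 x 3.6 n 10.0 M [-0.46 -5.58] roterr [-0.013 -0.004 -0.006] w 24.9
t 14.95 tcp [ 0.6066 -0.0944  0.0933] tip s 113.5 x -0.6 h -40.9 mm F y -22.8 x 4.2 n 9.7 M [-0.43 -5.65] roterr [-0.013 -0.004 -0.006] w 24.8
```

play_rows([
  [0.2,-1.5,0,0,0,0,10],
  [0.4,-3,0,0,0,0,10],
  [0.4,-3,0,0,0,0,10],
])

```text
clock: 15.25
tcp_pos: [0.6067, -0.0947, 0.0933]
orientation: [0.185, -2.609, 0.025]
contact_force: [-2.5, 27.6, 12.1]
grip_width: 0.025
```

```bash
python3 - <<'E'
from h import *
st(); f=grab('wrist','w21'); st()
E
```

```text
t 15.25 tcp [ 0.6067 -0.0947  0.0933] tip s 113.6 x -0.6 h -40.8 mm F y -27.6 x 5.1 n 11.1 M [-0.73 -6.9 ] roterr [-0.017 -0.005 -0.006] w 25.0
t 15.3 tcp [ 0.6067 -0.0947  0.0933] tip s 113.6 x -0.6 h -40.8 mm F y -27.4 x 4.7 n 11.4 M [-0.72 -6.94] roterr [-0.017 -0.005 -0.007] w 25.2
```

View pics/w21.png

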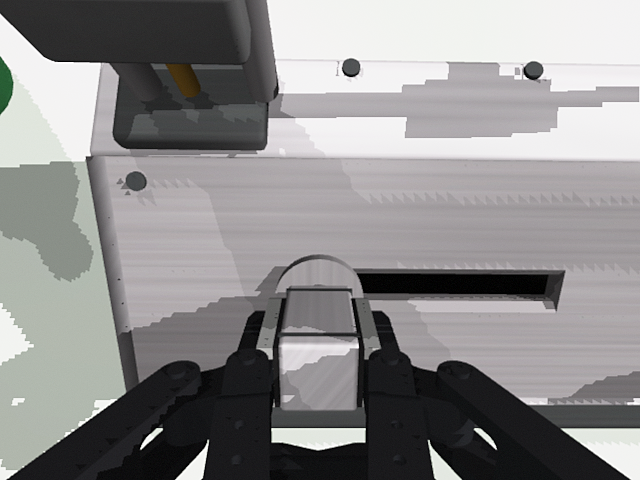

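Hard stop reached: the last 3 mm of command gave +5.5 N and only 0.1 mm of motion. I'll unload the side force before releasing.

play_rows([
  [-0.4,3,0,0,0,0,10],
  [-0.8,6,0,0,0,0,10],
  [-1.2,9,0,0,0,0,10],
  [-1.6,12,0,0,0,0,10],
  [-1.7,13,0,0,0,0,10],
  [-1.7,13,0,0,0,0,10],
])

```text
clock: 15.9
tcp_pos: [0.6062, -0.0934, 0.0933]
orientation: [0.176, -2.613, 0.047]
contact_force: [2.4, 5.7, 5.2]
grip_width: 0.025
```

```bash
python3 - <<'E'
from h import *
st(); f=grab('wrist','w22'); st()
E
```

```text
t 15.9 tcp [ 0.6062 -0.0934  0.0933] tip s 113.2 x -0.6 h -41.0 mm F y -5.3 x -0.1 n 6.1 M [ 0.61 -1.37] roterr [-0.     0.    -0.004] w 25.0
t 15.95 tcp [ 0.6062 -0.0934  0.0932] tip s 113.2 x -0.6 h -41.0 mm F y -4.7 x -0.9 n 5.9 M [ 0.61 -1.45] roterr [-0.     0.    -0.004] w 24.6
```

play_rows([
  [-0.3,2,0.3,0,0,0,10],
  [-0.3,2,0.3,0,0,0,10],
  [-0.3,2,0.3,0,0,0,30],
  [-0.3,2,0.3,0,0,0,36],
  [-0.3,2,0.3,0,0,0,50],
  [-0.3,2,0.3,0,0,0,50],
  [-0.3,2,0.3,0,0,0,50],
])

```text
clock: 16.65
tcp_pos: [0.6046, -0.0943, 0.0928]
orientation: [0.173, -2.611, 0.051]
contact_force: [-0.3, 0.5, -1.0]
grip_width: 0.05
```

```bash
python3 - <<'E'
from h import *
st(); f=grab('wrist','w23'); st()
E
```

```text
t 16.65 tcp [ 0.6046 -0.0943  0.0928] tip s 114.0 x 0.9 h -42.2 mm F y -0.5 x -0.3 n -1.0 M [0.52 0.01] roterr [ 0.004 -0.002 -0.003] w 50.0
t 16.7 tcp [ 0.6047 -0.0942  0.0929] tip s 114.0 x 0.8 h -42.1 mm F y 0.2 x -0.3 n -0.2 M [ 0.55 -0.08] roterr [ 0.003 -0.002 -0.003] w 49.9
```

View pics/w23.png

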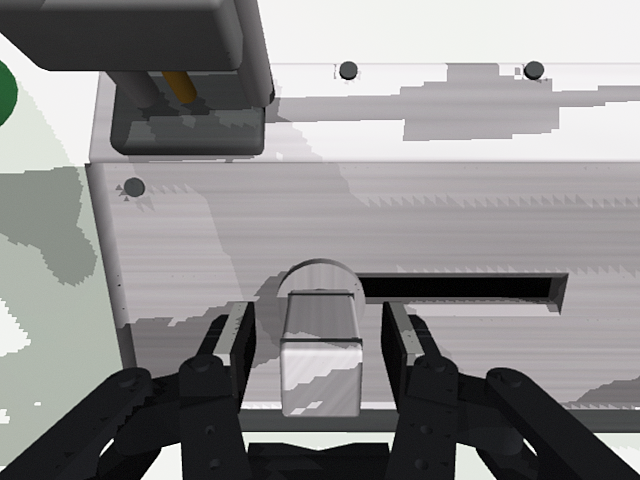

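Released. The pin stands square at (321,355), clear of both pads. Retracting straight along the plate normal.

play_rows([
  [5,0.6,8.7,0,0,0,55],
  [15,2,26,0,0,0,55],
  [30,4,52,0,0,0,55],
  [45,6,78,0,0,0,55],
  [60,8,104,0,0,0,55],
  [70,9,121,0,0,0,55],
  [70,9,121,0,0,0,55],
  [70,9,121,0,0,0,55],
])

```text
clock: 17.5
tcp_pos: [0.6747, -0.0851, 0.2138]
orientation: [0.173, -2.611, 0.051]
contact_force: [-0.6, -0.4, 0.2]
grip_width: 0.0551
```

```bash
python3 - <<'E'
from h import *
st(); f=grab('wrist','w24'); D=grab('side','d24'); S=grab('scene','s24'); st()
cv2.imwrite('pics/d24c.png',cv2.resize(D['color'][160:320,230:380],None,fx=4,fy=3.75,interpolation=cv2.INTER_CUBIC))
cv2.imwrite('pics/s24c.png',cv2.resize(S['color'][180:330,220:380],None,fx=4,fy=4,interpolation=cv2.INTER_CUBIC))
E
```

```text
t 17.5 tcp [ 0.6747 -0.0851  0.2138] tip s 114.0 x 0.0 h 97.9 mm F y 0.4 x 0.7 n -0.2 M [ 0.51 -0.05] roterr [ 0.003 -0.001 -0.003] w 55.1
t 17.65 tcp [ 0.6738 -0.0851  0.2128] tip s 113.9 x 0.5 h 96.6 mm F y -0.2 x 0.1 n -0.3 M [ 0.54 -0.03] roterr [ 0.003 -0.004 -0.003] w 54.9
```

View pics/w24.png

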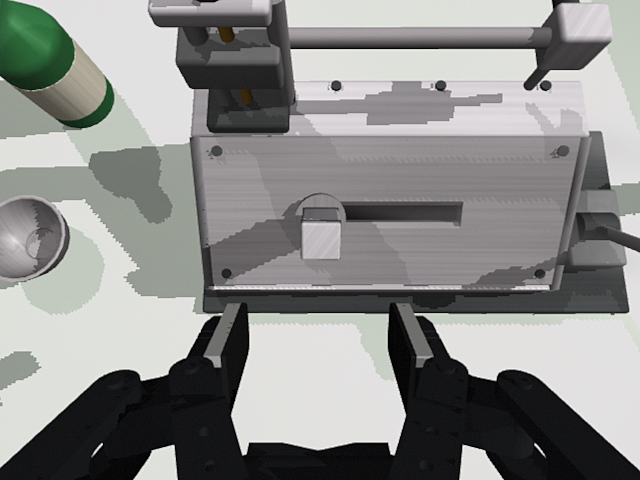

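View pics/d24c.png

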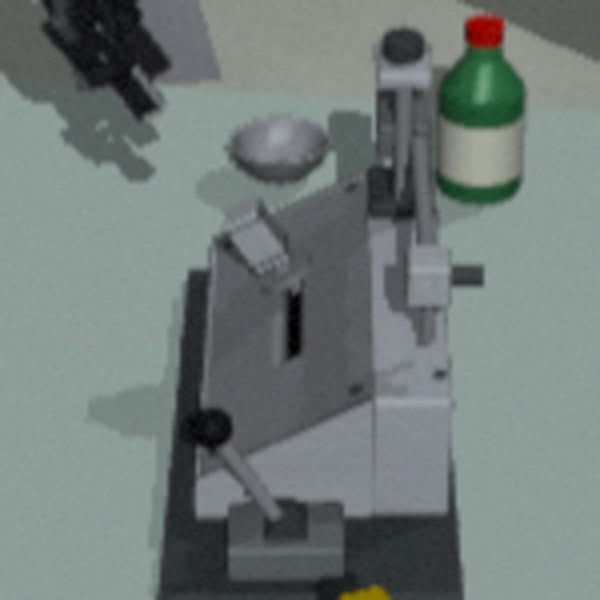

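View pics/s24c.png

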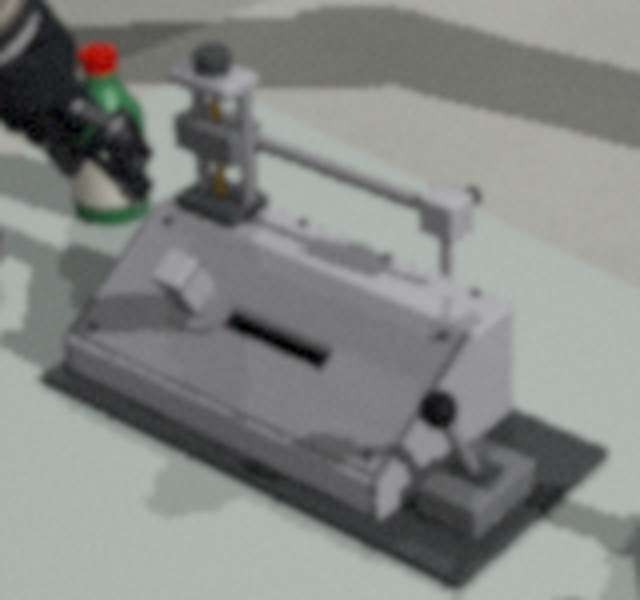

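The pin stands home at the far end and the lever hasn't been touched. I'll check the seated height and measure the ball and the cross arm's end block before throwing the lever.

```bash
python3 - <<'E'
from h import *
f=dict(np.load('last_wrist.npz'))
K=f['camera_matrix'];z=f['z_map'];v,u=np.mgrid[0:480,0:640]
P=np.stack([(u-K[0,2])/K[0,0]*z,(v-K[1,2])/K[1,1]*z,z],-1); W=(P-np.ravel(f['t']))@f['R']
x,y,n=frame(AZ)
d=(W-S0)
def box(u0,v0,u1,v1,nm):
    w=W[v0:v1,u0:u1][z[v0:v1,u0:u1]>0]; q=w-S0
    print(nm,'world med',np.median(w,0).round(4),'lo',np.percentile(w,2,axis=0).round(3),'hi',np.percentile(w,98,axis=0).round(3),'plate s/x/h med',(1000*np.median(np.c_[q@y,q@x,q@n],0)).round(1))
box(305,225,337,255,'headtop'); box(230,180,280,200,'plate'); box(307,197,335,203,'flange top')
box(556,8,608,45,'block'); box(320,30,520,46,'rod')
for n_ in ('scene','side'):
    g=dict(np.load('last_%s.npz'%n_)); c=g['color'];
    gr=cv2.cvtColor(c,cv2.COLOR_BGR2GRAY)
    O=S0+.0608*y; piv=O-.19*y; piv[2]=.032; dd=np.array([np.cos(np.radians(AZ)),np.sin(np.radians(AZ)),0])
    ball=piv+.09*(np.sin(.5)*dd+np.cos(.5)*np.array([0,0,1]))
    print(n_,'piv',piv.round(4),'ball',ball.round(4),'proj',proj(g,ball))
    uu,vv=proj(g,ball); uu,vv=int(uu),int(vv)
    sub=(gr[vv-10:vv+11,uu-10:uu+11]<50).astype(np.uint8); k,l,st_,cc=cv2.connectedComponentsWithStats(sub); i=1+np.argmax(st_[1:,4]); b=cc[i]+[uu-10,vv-10]; print('ball px',b,st_[i], 'at z.111:',pt(g,b[0],b[1],.111).round(4))
E
```

```text
headtop world med [ 0.6242 -0.0906  0.1233] lo [ 0.615 -0.101  0.118] hi [ 0.633 -0.08   0.128] plate s/x/h med [112.9  -1.4  60.7]
plate world med [ 0.5828 -0.1477  0.0806] lo [ 0.575 -0.166  0.076] hi [ 0.591 -0.129  0.085] plate s/x/h med [163.9  19.3  -0.3]
flange top world med [ 0.5848 -0.0958  0.0826] lo [ 0.582 -0.106  0.081] hi [ 0.588 -0.085  0.085] plate s/x/h med [112.8  12.8   5.7]
block world med [0.4928 0.0416 0.1788] lo [0.481 0.029 0.174] hi [0.502 0.056 0.18 ] plate s/x/h med [-35.4 124.3  52. ]
rod world med [ 0.5037 -0.0474  0.1685] lo [ 0.494 -0.104  0.165] hi [0.513 0.009 0.171] plate s/x/h med [ 54.1 119.6  42.8]
scene piv [0.5615 0.1451 0.032 ] ball [0.6043 0.1507 0.111 ] proj [329.58635271 282.91428176]
ball px [328.88 282.1 ] [ 6  6  8  9 50] at z.111: [0.6031 0.1469 0.111 ]
side piv [0.5615 0.1451 0.032 ] ball [0.6043 0.1507 0.111 ] proj [280.85023892 274.22914899]
ball px [279.13157895 273.98947368] [  3   0  15  21 190] at z.111: [0.6084 0.1503 0.111 ]
```

The pin is home: the head top is 61.0 mm above the plate, as the drawing implies, at s≈113. The ball is at about (0.604, 0.150, 0.111) and the cross-arm block ends at y≈0.06, so it's clear. Going to the far side of the ball with fingers shut and tool vertical.

play_rows([
  [-2,40,5,0.014,-0.104,0,0],
  [-5,85,5,0.028,-0.208,0,0],
  [-8,130,5,0.042,-0.312,0,0],
  [-12,175,5,0.056,-0.416,0,0],
  [-16,215,5,0.068,-0.519,0,0],
  [-20,242,0,0.068,-0.519,0,0],
  [-20,242,-40,0.068,-0.519,0,0],
  [-20,242,-80,0.068,-0.519,0,0],
  [-20,242,-106,0.068,-0.519,0,0],
  [-20,242,-113,0.068,-0.519,0,0],
  [-20,242,-113,0.068,-0.519,0,0],
  [-20,242,-113,0.068,-0.519,0,0],
])

```text
clock: 18.85
tcp_pos: [0.6557, 0.157, 0.1024]
orientation: [-0.206, 3.135, -0.006]
contact_force: [0.4, 0.7, -0.2]
grip_width: -0.0
```

```bash
python3 - <<'E'
from h import *
o=r.get_obs(); print({k:np.round(v,3) for k,v in o.items()}); Rt=Ro.from_rotvec(o['orientation']).as_matrix(); print(Rt.round(3))
f=grab('wrist','w25'); D=grab('side','d25')
cv2.imwrite('pics/d25c.png',cv2.resize(D['color'][160:320,200:380],None,fx=4,fy=3.75,interpolation=cv2.INTER_CUBIC))
E
```

```text
{'clock': np.float64(18.85), 'joints': array([-0.381,  0.607,  0.074,  1.664, -0.05 ,  0.873,  1.414]), 'qvel': array([ 0.001, -0.014,  0.   , -0.012, -0.001, -0.001,  0.001]), 'tau': array([-9.0000e-02, -6.1286e+01,  2.7820e+00, -2.3130e+01,  1.6000e-02,
        4.5000e-02,  0.0000e+00]), 'tcp_pos': array([0.656, 0.157, 0.102]), 'orientation': array([-0.206,  3.135, -0.006]), 'contact_force': array([ 0.433,  0.683, -0.152]), 'moment': array([-0.038, -0.003,  0.064]), 'grip_width': np.float64(-0.0)}
[[-0.991 -0.131  0.   ]
 [-0.131  0.991 -0.004]
 [ 0.    -0.004 -1.   ]]
```

View pics/w25.png

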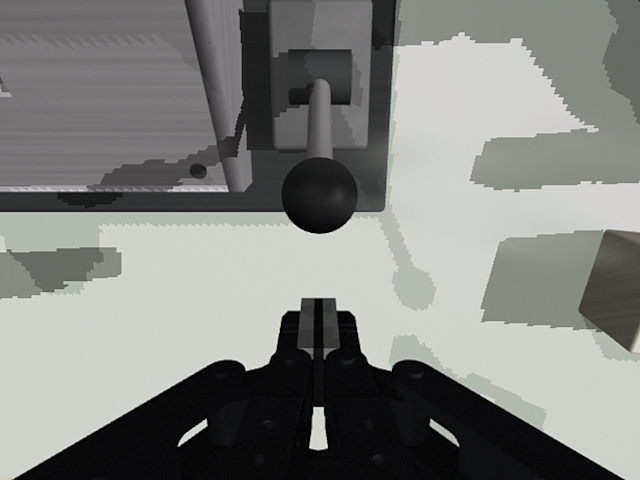

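View pics/d25c.png

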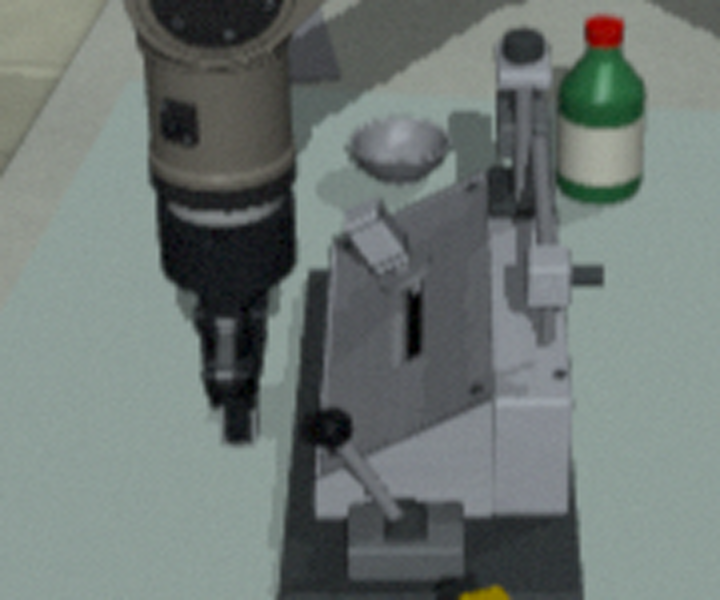

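The fingers line up with the ball: ball centre at (319,195), fingertips at column 319. Pushing toward the robot.

play_rows([
  [-8,-1,0,0,0,0,0],
  [-18,-2.4,0,0,0,0,0],
  [-27,-3.5,0,0,0,0,0],
  [-36,-4.7,0,0,0,0,0],
  [-45,-5.9,0,0,0,0,0],
  [-54,-7,0,0,0,0,0],
  [-63,-8.2,0,0,0,0,0],
  [-72,-9.4,0,0,0,0,0],
  [-80,-10.4,0,0,0,0,0],
  [-88,-11.5,0,0,0,0,0],
  [-96,-12.5,0,0,0,0,0],
  [-96,-12.5,0,0,0,0,0],
])

```text
clock: 20.15
tcp_pos: [0.5573, 0.1442, 0.1007]
orientation: [0.206, -3.131, 0.007]
contact_force: [-0.1, -0.0, -0.6]
grip_width: 0.0001
```

```bash
python3 - <<'E'
from h import *
o=r.get_obs(); print({k:np.round(v,3) for k,v in o.items() if k in('clock','tcp_pos','orientation','contact_force')})
f=grab('wrist','w26'); D=grab('side','d26')
cv2.imwrite('pics/d26c.png',cv2.resize(D['color'][160:320,200:380],None,fx=4,fy=3.75,interpolation=cv2.INTER_CUBIC))
E
```

```text
{'clock': np.float64(20.15), 'tcp_pos': array([0.557, 0.144, 0.101]), 'orientation': array([ 0.206, -3.131,  0.007]), 'contact_force': array([-0.13 , -0.017, -0.609])}
```

View pics/w26.png

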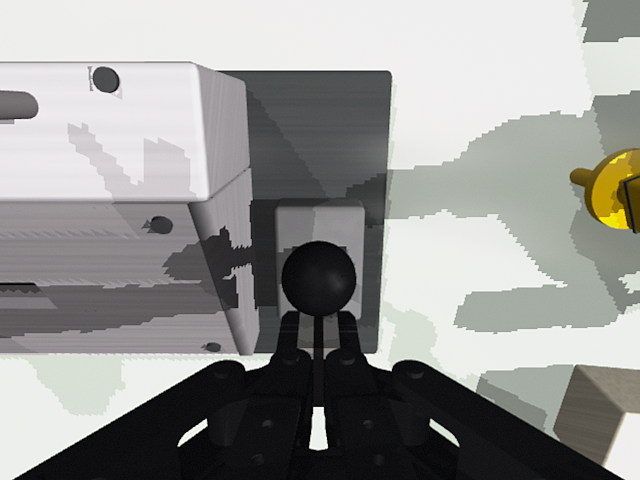

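View pics/d26c.png

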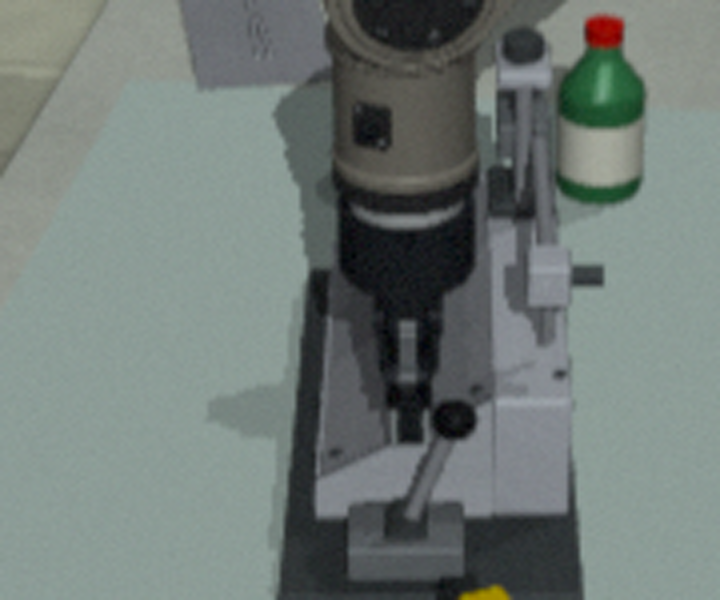

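play_rows([
  [-5,-0.7,0,0,0,0,0],
  [-10,-1.3,0,0,0,0,0],
  [-14,-1.8,0,0,0,0,0],
  [-17,-2.2,0,0,0,0,0],
  [-17,-2.2,0,0,0,0,0],
])

```text
clock: 20.75
tcp_pos: [0.5427, 0.1424, 0.1013]
orientation: [-0.206, 3.134, -0.006]
contact_force: [3.3, 0.5, -2.7]
grip_width: 0.0
```

```bash
python3 - <<'E'
from h import *
o=r.get_obs(); print({k:np.round(v,3) for k,v in o.items() if k in('clock','tcp_pos','orientation','contact_force')})
E
```

```text
{'clock': np.float64(20.75), 'tcp_pos': array([0.543, 0.142, 0.101]), 'orientation': array([-0.206,  3.134, -0.006]), 'contact_force': array([ 3.26 ,  0.471, -2.704])}
```

play_rows([
  [-3,-0.4,0,0,0,0,0],
  [-5,-0.7,0,0,0,0,0],
  [-5,-0.7,0,0,0,0,0],
])

```text
clock: 21.05
tcp_pos: [0.5423, 0.1424, 0.1022]
orientation: [-0.205, 3.125, -0.004]
contact_force: [15.0, 1.0, -10.8]
grip_width: 0.0001
```

```bash
python3 - <<'E'
from h import *
o=r.get_obs(); print({k:np.round(v,3) for k,v in o.items() if k in('clock','tcp_pos','orientation','contact_force')})
f=grab('wrist','w27'); D=grab('side','d27')
cv2.imwrite('pics/d27c.png',cv2.resize(D['color'][160:320,200:380],None,fx=4,fy=3.75,interpolation=cv2.INTER_CUBIC))
E
```

```text
{'clock': np.float64(21.05), 'tcp_pos': array([0.542, 0.142, 0.102]), 'orientation': array([-0.205,  3.125, -0.004]), 'contact_force': array([ 15.023,   1.03 , -10.76 ])}
```

View pics/d27c.png

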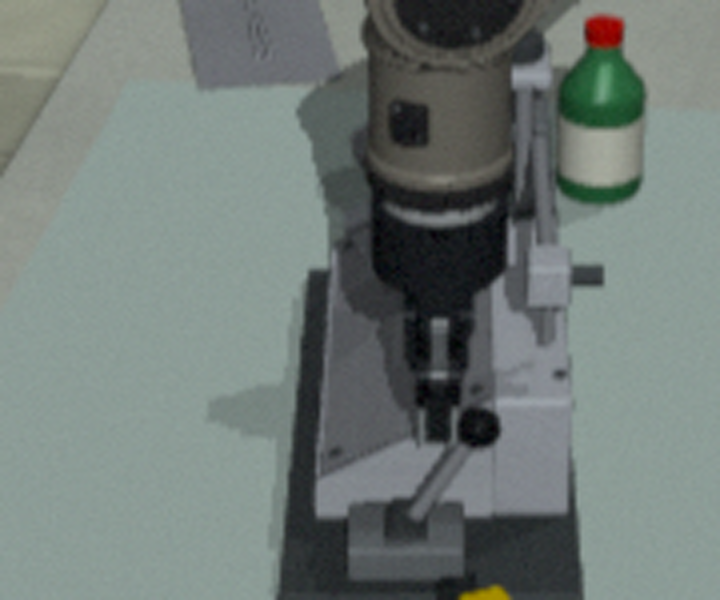

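End stop reached: 15 N with no further travel, and TCP at −19.7 mm from the pivot against about −19 predicted for full throw. Backing off and going up.

play_rows([
  [5,0.7,0,0,0,0,0],
  [15,2,0,0,0,0,0],
  [40,5,0,0,0,0,0],
  [80,10,0,0,0,0,0],
  [110,14,30,0,0,0,0],
  [120,20,75,0,0,0,0],
  [120,40,120,0,0,0,0],
  [120,60,130,0,0,0,0],
  [120,60,130,0,0,0,0],
])

```text
clock: 22.05
tcp_pos: [0.657, 0.2066, 0.2332]
orientation: [-0.214, 3.133, -0.001]
contact_force: [0.2, 1.5, -0.8]
grip_width: -0.0002
```

```bash
python3 - <<'E'
from h import *
o=r.get_obs(); print({k:np.round(v,3) for k,v in o.items() if k in('clock','tcp_pos','orientation','contact_force')})
f=grab('wrist','w28'); D=grab('side','d28');S=grab('scene','s28')
x,y,n=frame(AZ); O=S0+.0608*y; piv=O-.19*y; piv[2]=.032; dd=np.array([np.cos(np.radians(AZ)),np.sin(np.radians(AZ)),0])
for nm,g in (('side',D),('scene',S)):
  for a in (-.5,-.4,-.3): print(nm,a,proj(g,piv+.09*(np.sin(a)*dd+np.cos(a)*np.array([0,0,1]))).round(1))
cv2.imwrite('pics/d28c.png',cv2.resize(D['color'][160:320,220:380],None,fx=4,fy=3.75,interpolation=cv2.INTER_CUBIC))
cv2.imwrite('pics/s28c.png',cv2.resize(S['color'][180:330,220:380],None,fx=4,fy=4,interpolation=cv2.INTER_CUBIC))
E
```

```text
{'clock': np.float64(22.05), 'tcp_pos': array([0.657, 0.207, 0.233]), 'orientation': array([-2.140e-01,  3.133e+00, -1.000e-03]), 'contact_force': array([ 0.205,  1.478, -0.789])}
side -0.5 [318.1 274.1]
side -0.4 [314.6 272.7]
side -0.3 [310.9 271.7]
scene -0.5 [349.  267.7]
scene -0.4 [347.3 267.9]
scene -0.3 [345.5 268.4]
```

View pics/d28c.png

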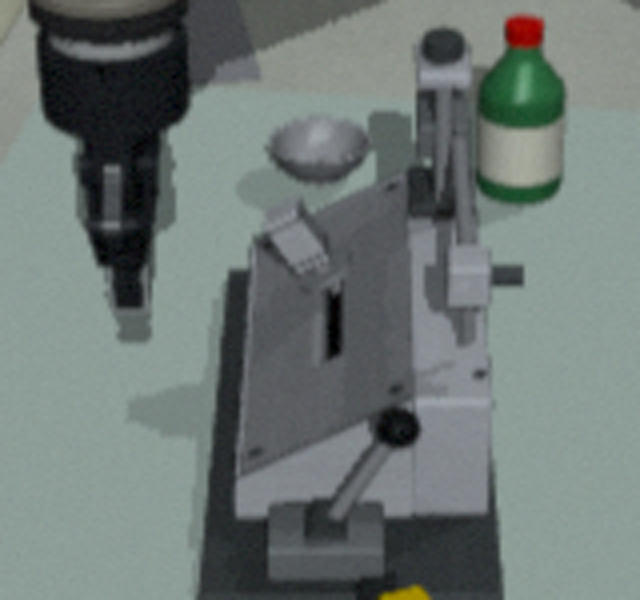

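View pics/s28c.png

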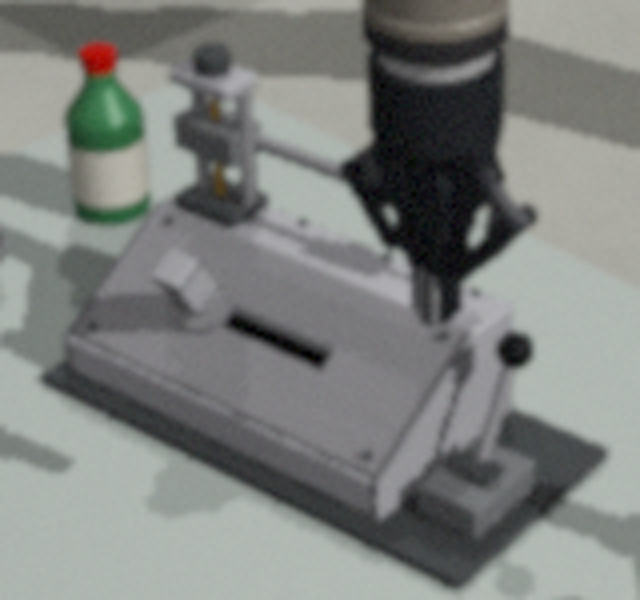

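View pics/d28.png

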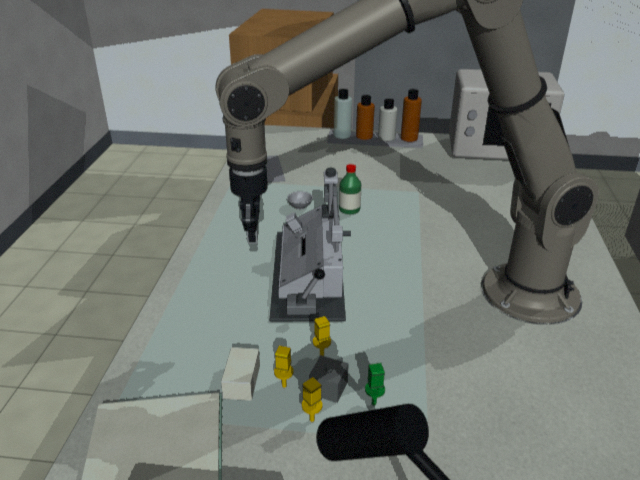

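The ball is at side px (319.3,274.1) and scene px (349,267.5). The full-throw prediction is (318.1,274.1) and (349,267.7), so the lever is fully over. The pin is still standing home, and the bottle, dish, box and look-alikes haven't moved. Handing in.

```bash
python3 - <<'E'
from h import *
a=cv2.imread('pics/d24.png')[195:245,275:325].astype(int);b=cv2.imread('pics/d28.png')[195:245,275:325].astype(int); print('pin-region diff',abs(a-b).mean().round(2))
print(r.hand_in())
E
```

```text
pin-region diff 2.05
the job is handed in; nothing more can be done
None
```

The job is done and handed in at about 22 s on the robot's clock, in the order you asked.

- **Pin:** I took the grey aluminium pin from its rest and put the nose in at the lever end. It dropped into the socket about 66 mm along the slot, and I pushed it home until the flange met the plate.
- **Carriage:** I dragged it away from the lever until it stopped. The last 3 mm of command raised the side force from 22 N to 27 N with only about 0.1 mm of movement. Then I unloaded the side force, let go and backed off straight along the plate normal.
- **Lever:** Only after that did I throw the lever towards the robot, until it stopped at 15 N with no further travel.

**Last checks:**
- After release, the pin's head top was 61.0 mm above the plate, which is the height for the flange lying on it. The pin looked unmoved in the pictures after the lever was thrown.
- The ball was within about 1 px of its predicted fully-thrown position in both views.
- The bottle, dish, box and look-alike pins looked undisturbed, and the gripper was clear of everything.

**Disagreements:** The scene and side cameras differed by up to about 10 mm in x, so I used the wrist camera and touch for the fine positions. The pin reads 113 mm along the slot (about 112 mm after a 1 mm offset), slightly past the nominal 110 mm stop. The nose leaning on the far wall of its looser socket would account for that. Nothing failed.

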